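# Clip each specimen slide under the camera and return it

## Robot

A 7-joint arm with a two-finger parallel gripper is mounted at the origin on the work surface; the furniture and walls round the work are solid. World frame = base frame: x ahead of the robot, y to its left, z up, the work surface at z = 0. Lengths are in m, angles in rad, forces in N, time in s.
With the tool pointing down it reaches from about 0.4 to 0.9 m from the base axis. Payload 5.5 kg.
Tool frame: the origin (TCP) lies at the very end of the fingers, on their centre line; the grasp point (between the pads) lies 19 mm behind it; z points along the fingers, y is the line along which they close (so a half turn about z gives the same grasp; the last joint's range is limited). The gripper opens to 92 mm and grips with 3 to 60 N. Pads are 19 mm wide; open, the fingers measure 130 mm over their backs; the gripper's body (75 mm by 190 mm) begins 47 mm behind the grasp point.
Start: joints at [1.567, 0.501, -0.427, 1.55, 0.221, 1.138, -0.21], TCP at [0.171, -0.627, 0.227] pointing down, gripper open.
Joint ranges: [-2.88, 2.88], [-0.31, 2.03], [-1.54, 1.56], [0.2, 2.42], [-1.41, 4.55], [0.19, 2.02], [-2.57, 2.57]. Speed limits (rad/s): [2.57, 2.57, 3.14, 3.14, 3.14, 3.14, 3.14].

## Interface

Orientations are given as a rotation vector (axis times angle).
In Python, from plant import manip gives the robot as it stands.
- The arm moves only by the tool carry_out, never from a script. Its argument "moves" is a list of rows, each an object of numbers: "rx", "ry", "rz": the turn, a rotation vector about the world's x, y, z in rad; "tx", "ty", "tz": the shift along the world's x, y, z in m; "grip": the closure, from -1 (fully open) to 1 (shut). In form: [{"rx": .., "ry": .., "rz": .., "tx": .., "ty": .., "tz": .., "grip": ..}, ...]. A call has 1 to 12 rows; each row shifts and turns the commanded pose from where the row before left it; what a row does not reach is not made up. A row lasts 1/8 s, in which the tool goes at most 62.5 mm and 10.7 degrees, less where a joint would pass 70% of its speed; a pose out of reach is approached as far as the arm can. A call with a gripper value outside its range is refused whole. The fingers move at their own pace and stop on an object; "squeeze" is the grip in N (left out, the last holds). Time passes only in rows, so rows that do not move let the fingers close. It gives the time, the measured TCP pose, the force, the opening and the grip force at its end, in the units of the state.
- manip.get_state(): the state, without advancing time (a new reading comes with each control period).
- manip.capture(name): name is "side" or "top"; returns a dict with "image" (420x560x3 uint8, red, green, blue), "fx", "fy", "cx", "cy" (pixels), "world_from_camera" (4x4, takes a point from camera to world coordinates). Camera axes: x right, y down, z forward; pixel columns grow to the right and rows downward; lengths in m; the calibration is good to about 2 mm. A picture is of the moment at which its call begins. There is no depth.
- manip.close_job(): hands the job in; it is judged then, once.
Trained networks look in the newest picture that a camera, given by its name, has taken for a name from the list of things; names that differ only in an ending like _2 or _b are one class to them, and where a whole thing is asked for, a point or a joint stands for the part that bears it (a point fixed in the world has none). Each returns a list of dicts, best first, with "conf" (0 to 1); they miss things now and then, are a little off and sometimes report something else, mostly with a low value. They report only what shows in the picture. A call takes as long as a camera call.
- manip.look_for(target, camera): "bbox" ([left, top, right, bottom] as shares, 0 to 1, of the picture: columns of its width, rows of its height, round what is visible of it).
- manip.pinpoint(target, camera): "position" ([column, row] as shares, 0 to 1, of the picture: columns of its width, rows of its height: a listed point, or the origin of a listed thing).
The state is a dict: "t": time; "qpos": joint angles; "qvel": joint speeds; "effort": joint torques, N m; "position": TCP position; "orientation": TCP orientation; "ft_force": force on the tool from outside, world axes, zero at the start; "moment": the same for the moment, N m; "grip_width": finger opening in m; "grip_force": force on a finger pad.
Only numpy, scipy, OpenCV 4.12 (cv2) and the standard library are available. Lean on these libraries where they do the work, as an engineer would, in place of code of your own. Each camera call takes 0.05 s, during which the arm holds its last target. There are 200 camera calls.

## Task

Clear the carton off the clamping station and stand it on the cork coaster. Then, one slide at a time in the order red, blue, yellow (some may be missing), lay the slide in the station's seat, swing the spring clip onto it as far as it goes, leave it clamped for two seconds so that the overhead camera can record it, swing the clip well clear again while the slide still lies in the seat, and put the slide back squarely on the pad of its own colour. Finish with the clip swung clear, and do not shove the tape roll or the brush about.

Things in the scene. Friction and masses are not known exactly. Their poses are not given: they have to be found in the camera images.
- station: fixed clamping station: grey base plate 125 x 200 x 14 mm with a raised aluminium seat. Origin on the worktop below the seat's centre; x across the seat, y along it, z up. The clip's pivot stands at x = -30, y = +90 mm. Its place and yaw differ each time
- seat (a point): centre of the seat's top face, 35 mm above the worktop, axes as the station's. Takes one slide, long side along y (either way round), about 3 mm play all round. The slide overhangs the 36 mm wide bridge by 10 mm on both long sides over its middle 70 mm: finger room there down to the base plate (z = 14 mm). Dark lips at ends and corners rise 7 mm above the seat face
- clip_pivot (a point): the clip's pivot screw (vertical axis); the point is 50 mm above the worktop, the screw head ends at 60 mm
- clip (a joint): swing of the spring clip, rad: 0 = parked stop (arm along the station's -x), grows counter-clockwise from above, 1.85 = stop, fully on. Its ball meets the edge of a seated slide at about 1.45. At q the knob lies 50 mm and the ball 80 mm from the pivot, along (-cos q, -sin q) in the station's x, y. Takes 2 N at the knob, some 5 N where the ball rides up the edge; stays where left
- clip_knob (a point): centre of the top face of the clip's black upright grip knob: 13 mm thick (15 mm at its ends), 34 mm tall, top 91.5 mm above the worktop, steel arm below it 58 mm above the worktop. The knob does not flex; grip it from above or push it sideways
- clip_leaf: springy end of the clip: thin steel leaf 34 mm long with a white ball of 18 mm; it is sprung down by itself (1 to 3 N), ball bottom 1 to 2 mm below the top face of a seated slide; when swung on, the ball rides up over the slide's long edge. Origin at the leaf's root
- clip_toe (a point): lowest point of the white ball at the end of the clip
- carton: small beige and red carton 40 x 40 x 52 mm (0.02 kg) standing on the seat at the start; origin at the centre of its underside
- coaster: fixed cork coaster, 90 mm across, 5 mm thick, where the carton belongs; origin at the centre of its underside
- slide_red: large specimen slide in a red frame with a glass window, 110 (x) x 56 (y) x 12 (z) mm, 0.08 kg, solid; lies flat on its red pad at the start; may be absent. Origin at the centre of its underside, x along its long side
- pad_red: fixed thin red mat 120 (x) x 70 (y) x 2 mm on the worktop, home of the red slide; origin at the centre of its underside, x along its long side. It is there even if its slide is absent
- slide_blue: large specimen slide in a blue frame with a glass window, 110 (x) x 56 (y) x 12 (z) mm, 0.08 kg, solid; lies flat on its blue pad at the start; may be absent. Origin at the centre of its underside, x along its long side
- pad_blue: fixed thin blue mat 120 (x) x 70 (y) x 2 mm on the worktop, home of the blue slide; origin at the centre of its underside, x along its long side. It is there even if its slide is absent
- slide_yellow: large specimen slide in a yellow frame with a glass window, 110 (x) x 56 (y) x 12 (z) mm, 0.08 kg, solid; lies flat on its yellow pad at the start; may be absent. Origin at the centre of its underside, x along its long side
- pad_yellow: fixed thin yellow mat 120 (x) x 70 (y) x 2 mm on the worktop, home of the yellow slide; origin at the centre of its underside, x along its long side. It is there even if its slide is absent
- tape_1: bystander: roll of black tape lying flat, 62 mm across, 19 mm tall; leave it where it is
- dust_brush: bystander: thin wooden brush lying flat, 170 mm long, near the wall; leave it where it is

How it is judged:
On the way, in this order (a step that is already met when the one before it is completed fails the run):
1. the carton stands upright on the cork coaster (horizontal distance between carton and coaster below 0.03 m and height (world z) of carton below 0.012 m and angle between carton's own z axis and vertical below 0.15 rad), for 0.2 s.
2. the red slide lies in the seat with the clip's ball pressing on it, kept so for over a second (horizontal distance between slide_red and seat below 0.01 m and z of slide_red in the frame of seat between -0.004 and 0.015 m and (angle between slide_red's own z axis and vertical below 0.12 rad or angle between slide_red's own z axis and vertical above 3.02 rad) and angle between the x axis of slide_red and the y axis of station, either way round below 0.15 rad and horizontal distance between clip_toe and slide_red below 0.03 m and contact force between slide_red and clip_leaf above 0.2 N), for 1.2 s.
3. the clip is swung clear of the red slide while that still lies in the seat (horizontal distance between slide_red and seat below 0.01 m and z of slide_red in the frame of seat between -0.004 and 0.015 m and (angle between slide_red's own z axis and vertical below 0.12 rad or angle between slide_red's own z axis and vertical above 3.02 rad) and angle between the x axis of slide_red and the y axis of station, either way round below 0.15 rad and horizontal distance between clip_toe and slide_red above 0.045 m), for 0.1 s.
4. the blue slide lies in the seat with the clip's ball pressing on it, kept so for over a second (horizontal distance between slide_blue and seat below 0.01 m and z of slide_blue in the frame of seat between -0.004 and 0.015 m and (angle between slide_blue's own z axis and vertical below 0.12 rad or angle between slide_blue's own z axis and vertical above 3.02 rad) and angle between the x axis of slide_blue and the y axis of station, either way round below 0.15 rad and horizontal distance between clip_toe and slide_blue below 0.03 m and contact force between slide_blue and clip_leaf above 0.2 N), for 1.2 s.
5. the clip is swung clear of the blue slide while that still lies in the seat (horizontal distance between slide_blue and seat below 0.01 m and z of slide_blue in the frame of seat between -0.004 and 0.015 m and (angle between slide_blue's own z axis and vertical below 0.12 rad or angle between slide_blue's own z axis and vertical above 3.02 rad) and angle between the x axis of slide_blue and the y axis of station, either way round below 0.15 rad and horizontal distance between clip_toe and slide_blue above 0.045 m), for 0.1 s.
6. the yellow slide lies in the seat with the clip's ball pressing on it, kept so for over a second (horizontal distance between slide_yellow and seat below 0.01 m and z of slide_yellow in the frame of seat between -0.004 and 0.015 m and (angle between slide_yellow's own z axis and vertical below 0.12 rad or angle between slide_yellow's own z axis and vertical above 3.02 rad) and angle between the x axis of slide_yellow and the y axis of station, either way round below 0.15 rad and horizontal distance between clip_toe and slide_yellow below 0.03 m and contact force between slide_yellow and clip_leaf above 0.2 N), for 1.2 s.
7. the clip is swung clear of the yellow slide while that still lies in the seat (horizontal distance between slide_yellow and seat below 0.01 m and z of slide_yellow in the frame of seat between -0.004 and 0.015 m and (angle between slide_yellow's own z axis and vertical below 0.12 rad or angle between slide_yellow's own z axis and vertical above 3.02 rad) and angle between the x axis of slide_yellow and the y axis of station, either way round below 0.15 rad and horizontal distance between clip_toe and slide_yellow above 0.045 m), for 0.1 s.
At the end, for the whole second after the job is handed in: carton upright on the coaster (centres within 30 mm); clip below 1.3 rad; every slide that is present flat and at rest on the pad of its colour, centres within 25 mm, long sides within 0.35 rad (all of step 1 and value of joint clip below 1.3 rad and horizontal distance between slide_red and pad_red below 0.025 m and height (world z) of each of slide_red, slide_blue, slide_yellow below 0.02 m and (angle between slide_red's own z axis and vertical below 0.12 rad or angle between slide_red's own z axis and vertical above 3.02 rad) and angle between the x axis of slide_red and the x axis of pad_red, either way round below 0.35 rad and linear speed of each of slide_red, slide_blue, slide_yellow below 0.02 m/s and horizontal distance between slide_blue and pad_blue below 0.025 m and (angle between slide_blue's own z axis and vertical below 0.12 rad or angle between slide_blue's own z axis and vertical above 3.02 rad) and angle between the x axis of slide_blue and the x axis of pad_blue, either way round below 0.35 rad and horizontal distance between slide_yellow and pad_yellow below 0.025 m and (angle between slide_yellow's own z axis and vertical below 0.12 rad or angle between slide_yellow's own z axis and vertical above 3.02 rad) and angle between the x axis of slide_yellow and the x axis of pad_yellow, either way round below 0.35 rad); the robot touches nothing.
It fails at once if one of the bystanders is shoved more than 40 mm (distance of any of tape_1, dust_brush from where it was at the start of the episode above 0.04 m).
Of slide_red, slide_blue, slide_yellow only 2 to 3 are there at a start; the rules pass over those that are not, and their reading is None.
At some moment in a run one of slide_red, slide_blue, slide_yellow may be knocked a few centimetres aside while the robot is not near it.
It also fails if it takes over 210 s, if anything falls off the work surface, if the arm or the gripper's body presses on something with over 40 N, if the wrist force passes 120 N, or if a joint passes its speed limit or range.

## Working session

There is one attempt and no reset: what is moved stays moved. The work goes in short steps, Python scripts to look and compute and a tool call to move; the robot and the scene stay as the last step left them, time stands still between calls to the robot, and variables do not carry over. Pictures are saved under pics/ and viewed, at most 14 in all, crops included, and the job is handed in when it is done.

Besides the shell and the picture viewer there is one more tool, called by a JSON object that holds its "fn" and its "kwargs". carry_out: Moves the arm, as the interface text tells. Its arguments: {"type":"object","properties":{"moves":{"type":"array","items":{"type":"object","properties":{"rx":{"type":"number"},"ry":{"type":"number"},"rz":{"type":"number"},"tx":{"type":"number"},"ty":{"type":"number"},"tz":{"type":"number"},"grip":{"type":"number"}}}},"squeeze":{"type":"number"}},"required":["moves"]}

```bash
mkdir -p pics; ls; cat > h.py <<'E'
import numpy as np, cv2
from plant import manip
from scipy.spatial.transform import Rotation as R
def snap(cam,name=None):
    c=manip.capture(cam)
    if name: cv2.imwrite(f'pics/{name}.png',c['image'][:,:,::-1])
    return c
def ray(c,px,z):
    T=np.array(c['world_from_camera']); d=T[:3,:3]@np.array([(px[0]-c['cx'])/c['fx'],(px[1]-c['cy'])/c['fy'],1.])
    o=T[:3,3]; return (o+d*(z-o[2])/d[2])
def proj(c,p):
    T=np.linalg.inv(np.array(c['world_from_camera'])); q=T[:3,:3]@np.array(p)+T[:3,3]
    return np.array([c['fx']*q[0]/q[2]+c['cx'],c['fy']*q[1]/q[2]+c['cy']])
def pin(c,cam,t,z):
    return [(np.round(ray(c,(r['position'][0]*560,r['position'][1]*420),z),4)[:2].tolist(),round(r['conf'],2),np.round(np.array(r['position'])*[560,420]).tolist()) for r in manip.pinpoint(t,cam)[:2]]
def frame(c,col,z,near=None):
    """min-area rect of coloured region projected to plane z"""
    hsv=cv2.cvtColor(c['image'],cv2.COLOR_RGB2HSV)
    lo={'red':[(0,130,60),(8,255,255)],'blue':[(100,110,40),(130,255,255)],'yellow':[(20,120,80),(35,255,255)]}[col]
    m=cv2.inRange(hsv,*[np.array(x,np.uint8) for x in lo])
    if col=='red': m|=cv2.inRange(hsv,np.array((172,130,60),np.uint8),np.array((180,255,255),np.uint8))
    cs,_=cv2.findContours(m,cv2.RETR_EXTERNAL,cv2.CHAIN_APPROX_NONE); out=[]
    for k in sorted(cs,key=cv2.contourArea)[::-1][:3]:
        if cv2.contourArea(k)<200: continue
        p=np.array([ray(c,q[0],z)[:2] for q in k],np.float32)*1000
        r=cv2.minAreaRect(p); b=cv2.boxPoints(r); e=b[1]-b[0]; f=b[2]-b[1]
        if np.hypot(*f)>np.hypot(*e): e=f
        out.append((np.round(r[0],1).tolist(),np.round(r[1],1).tolist(),round(float(np.arctan2(e[1],e[0])),3),np.round(k[:,0].mean(0)).tolist()))
    return out
E
cat > a.py <<'E'
from h import *
s=manip.get_state(); print(s)
c={}
for n in('top','side'):
    c[n]=snap(n,n+'0'); print(n,np.round(c[n]['world_from_camera'],3).tolist(),c[n]['fx'])
Z=dict(seat=.035,clip_pivot=.05,clip_knob=.0915,clip_toe=.046,carton=.035,coaster=0,slide_red=.002,pad_red=0,slide_blue=.002,pad_blue=0,slide_yellow=.002,pad_yellow=0,tape_1=0,dust_brush=0,station=0)
for n in c:
  for t,z in Z.items(): print(n,t,pin(c[n],n,t,z))
for k in('red','blue','yellow'): print(k,frame(c['top'],k,.014))
E
python3 a.py
```

```text
pics
{'t': 0.0, 'qpos': array([ 1.56719401,  0.50183776, -0.42678612,  1.55147866,  0.22077928,
        1.13827915, -0.21027231]), 'qvel': array([ 0.0015156 ,  0.00223093,  0.00013281, -0.00099548, -0.00030806,
       -0.00029645,  0.00045511]), 'effort': array([ 3.27345188e-04, -5.66596949e+01, -5.81615791e+00, -2.79113388e+01,
       -6.86100475e-02,  3.09902045e-02,  2.36332098e-04]), 'position': array([ 0.17114631, -0.62632566,  0.2256723 ]), 'orientation': array([-3.11173908e+00, -4.17708590e-01,  2.81646707e-04]), 'ft_force': array([ 0.15496722, -0.57072322, -0.75740134]), 'moment': array([-0.01378738, -0.02216291, -0.00488825]), 'grip_force': 0.0, 'grip_width': 0.09212028645915328}
top [[0.012, -0.981, 0.196, 0.33], [-1.0, -0.012, 0.006, -0.037], [-0.003, -0.196, -0.981, 1.088], [0.0, 0.0, 0.0, 1.0]] 399.19325675134303
side [[0.999, -0.036, 0.013, 0.527], [-0.029, -0.48, 0.877, -1.175], [-0.025, -0.876, -0.481, 0.713], [0.0, 0.0, 0.0, 1.0]] 465.1707242667431
top seat [([0.5435, -0.3905], 0.89, [410.0, 213.0])]
top clip_pivot [([0.4878, -0.3198], 0.56, [386.0, 232.0])]
top clip
[... 1324 characters left out ...]
 slide_red [([0.4379, 0.0899], 0.69, [238.0, 218.0])]
side pad_red [([0.4158, 0.0781], 0.53, [231.0, 221.0])]
side slide_blue [([0.4288, 0.2219], 0.76, [237.0, 199.0])]
side pad_blue [([0.4291, 0.2206], 0.39, [237.0, 200.0])]
side slide_yellow [([0.427, 0.2387], 0.64, [236.0, 197.0])]
side pad_yellow [([0.4063, 0.3497], 0.61, [232.0, 184.0])]
side tape_1 [([0.4243, -0.0792], 0.49, [231.0, 249.0])]
side dust_brush [([0.5734, 0.1561], 0.54, [281.0, 207.0])]
side station [([0.5395, -0.3925], 0.84, [276.0, 325.0])]
red [([428.9, 76.7], [122.2, 68.6], 0.278, [236.0, 255.0])]
blue [([429.6, 209.6], [118.3, 68.5], 0.4, [187.0, 254.0])]
yellow [([397.6, 360.1], [118.3, 69.5], 0.371, [130.0, 264.0])]
```

View pics/top0.png

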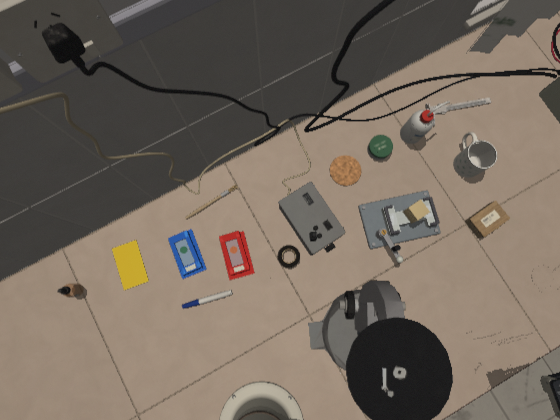

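View pics/side0.png

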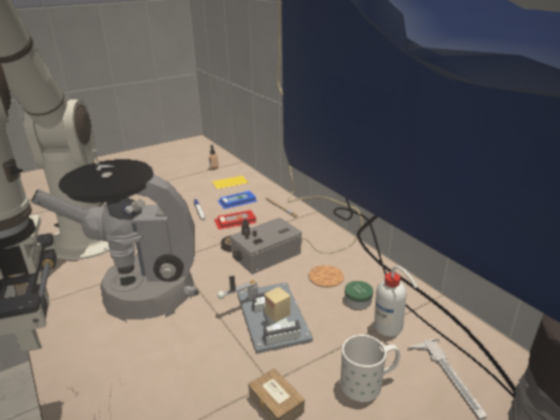

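The top view shows the station around (400,220) with the carton on it at (415,210). The coaster is at (345,170), the red slide at (237,255) and the blue slide at (187,253). The yellow pad at (130,264) is empty, so that slide is missing. A grey box at (312,218) and a tall microscope at (400,360) are obstacles. Next I'll fit the station pose using both cameras.

```bash
cat >> h.py <<'E'
def stpt(p,x,y,a): return [x+p[0]*np.cos(a)-p[1]*np.sin(a), y+p[0]*np.sin(a)+p[1]*np.cos(a), p[2]]
def tri(c1,p1,c2,p2):
    A=[];b=[]
    for c,p in((c1,p1),(c2,p2)):
        T=np.array(c['world_from_camera']); d=T[:3,:3]@np.array([(p[0]-c['cx'])/c['fx'],(p[1]-c['cy'])/c['fy'],1.]); d/=np.linalg.norm(d)
        P=np.eye(3)-np.outer(d,d); A.append(P); b.append(P@T[:3,3])
    return np.linalg.lstsq(np.vstack(A),np.hstack(b),rcond=None)[0].round(3).tolist()
E
cat > b.py <<'E'
from h import *
from scipy.optimize import least_squares
C={n:snap(n) for n in('top','side')}
obs=[]
for n in C:
  for t in('seat','station','clip_pivot','clip_knob','clip_toe'):
    r=manip.pinpoint(t,n)
    if r: obs.append((n,t,np.array(r[0]['position'])*[560,420]))
def pts(v):
    x,y,a,q=v; u=np.array([-np.cos(q),-np.sin(q)])
    k=np.array([-.03,.09])+.05*u; e=np.array([-.03,.09])+.08*u
    L=dict(seat=(0,0,.035),station=(0,0,0),clip_pivot=(-.03,.09,.05),clip_knob=(*k,.0915),clip_toe=(*e,.046))
    return {t:stpt(p,x,y,a) for t,p in L.items()}
f=lambda v:np.hstack([proj(C[n],pts(v)[t])-p for n,t,p in obs])
s=least_squares(f,[.54,-.39,.25,0],loss='soft_l1'); print(s.x.round(4),f(s.x).round(1).tolist())
x,y,a,q=s.x
for n in C:
    im=cv2.resize(C[n]['image'][:,:,::-1],None,fx=4,fy=4,interpolation=cv2.INTER_CUBIC)
    def poly(P,col): cv2.polylines(im,[np.array([(proj(C[n],p)+.5)*4 for p in P],np.int32)],True,col,1)
    poly([stpt((i*.0625,j*.1,.014),x,y,a) for i,j in((-1,-1),(1,-1),(1,1),(-1,1))],(0,255,0))
    poly([stpt((i*.028,j*.055,.035),x,y,a) for i,j in((-1,-1),(1,-1),(1,1),(-1,1))],(255,0,255))
    u=(proj(C[n],pts(s.x)['seat'])*4).astype(int); cv2.imwrite(f'pics/st_{n}.png',im[max(0,u[1]-250):u[1]+200,max(0,u[0]-320):u[0]+280])
t,d=C['top'],C['side']
print('disc',tri(t,(400,370),d,(110,178)),'box knob',tri(t,(313,230),d,(245,224)),'box corner near-right',tri(t,(343,238),d,(245,262)),'box top',tri(t,(307,184),d,(300,238)))
print('crane top', [ (k,tri(t,p,d,r)) for k,p,r in(('base',(375,310),(165,250)),)])
E
python3 b.py
```

```text
[ 0.5381 -0.3877  0.2513  0.3043] [-1.9, 2.5, -0.5, 0.4, 145.7, -23.5, 184.7, 44.2, -0.2, 0.1, 0.8, 0.8, -0.5, -4.2, 2.7, -1.1, 0.2, 1.4, -0.1, -0.5]
disc [0.195, -0.263, 0.31] box knob [0.476, -0.124, 0.106] box corner near-right [0.47, -0.207, 0.043] box top [0.616, -0.112, 0.048]
crane top [('base', [0.29, -0.266, 0.125])]
```

```bash
python3 -c "
import cv2,numpy as np
a=cv2.imread('pics/st_top.png');b=cv2.imread('pics/st_side.png');a=cv2.resize(a,(400,300));b=cv2.resize(b,(400,300))
t=cv2.imread('pics/top0.png')[140:320,260:500];t=cv2.resize(t,(400,300))
s=cv2.imread('pics/side0.png')[150:330,40:280];s=cv2.resize(s,(400,300))
cv2.imwrite('pics/m1.png',np.vstack([np.hstack([a,b]),np.hstack([t,s])]))"
```

```text
(no output)
```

View pics/m1.png

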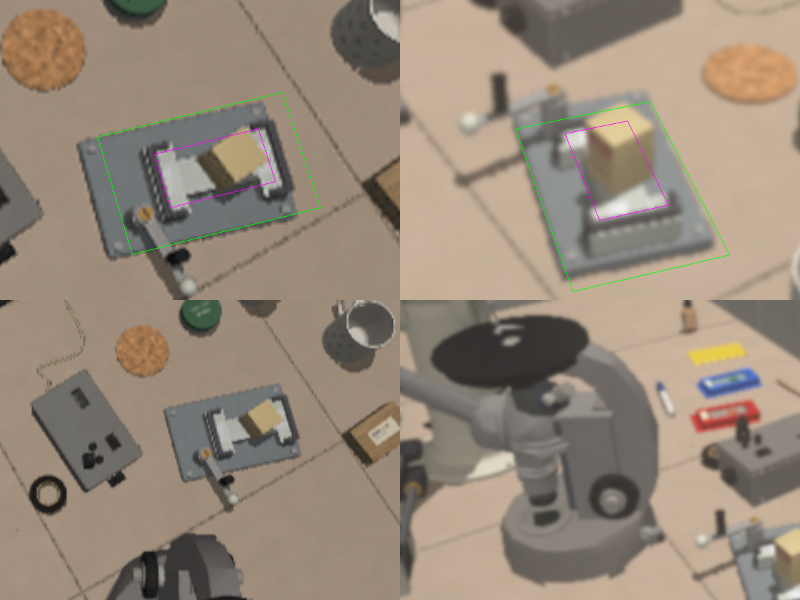

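The overlay is shifted by about 1.5 cm, because the network points were biased by the carton and an outlier. The real plate corners show in the crop at (80,143), (263,103), (297,218) and (112,258), so I'll refit from those.

```bash
cat > c.py <<'E'
from h import *
from scipy.optimize import least_squares
C={n:snap(n) for n in('top','side')}
sx=stpt((0,0,.035),.5381,-.3877,.2513)
off={n:(proj(C[n],sx)*4).astype(int)-[320,250] for n in C}
full=lambda n,p:(np.array(p)*1.5+off[n])/4-.5
top=[(80,143),(263,103),(297,218),(112,258)]
side=[(117,128),(248,97),(312,243),(167,273)]
L=[(1,1),(1,-1),(-1,-1),(-1,1)]; Ls=[(-1,1),(1,1),(1,-1),(-1,-1)]
obs=[('top',(i*.0625,j*.1,.014),full('top',p)) for (i,j),p in zip(L,top)]+[('side',(i*.0625,j*.1,.014),full('side',p)) for (i,j),p in zip(Ls,side)]
obs+=[('top',(-.03,.09,.06),full('top',(144,213)))]
for sel in(obs,obs[:4],obs[4:8]):
    f=lambda v:np.hstack([proj(C[n],stpt(l,*v))-p for n,l,p in sel])
    s=least_squares(f,[.54,-.39,.2]); print(s.x.round(4),f(s.x).round(1).tolist())
    v=s.x
    R2=np.array([[np.cos(v[2]),-np.sin(v[2])],[np.sin(v[2]),np.cos(v[2])]])
    for nm,p,z in(('knob',(178,256),.0915),('ball',(188,287),.053)):
        w=ray(C['top'],full('top',p),z); l=R2.T@(w[:2]-v[:2]); d=l-[-.03,.09]
        print(nm,w.round(4),l.round(4),np.hypot(*d).round(4),'q',np.arctan2(-d[1],-d[0]).round(3))
# carton top quad in the top crop
q=[(233,130),(269,150),(237,181),(202,160)]
w=np.array([ray(C['top'],full('top',p),.087)[:2] for p in q]); print('carton',w.round(4).tolist(),w.mean(0).round(4),[round(float(np.arctan2(*(w[(i+1)%4]-w[i])[::-1])),3) for i in range(4)])
t,d=C['top'],C['side']
for cname in C: print(cname,pin(C[cname],cname,'coaster',.005))
cm=lambda n,p:p
# coaster by ellipse centre (top crop) 
print('coaster',ray(t,full('top',(43,49)),.005).round(4))
E
python3 c.py
```

```text
[ 0.5324 -0.3727  0.2323] [1.4, -1.1, 2.6, -1.5, 3.3, -1.1, 1.4, 0.0, -1.7, -4.0, -0.7, -1.7, 2.6, -0.0, -1.5, 1.4, -6.1, 2.0]
knob [ 0.4427 -0.3299  0.0915] [-0.0775  0.0623] 0.055 q 0.528
ball [ 0.417  -0.3495  0.053 ] [-0.1069  0.0491] 0.0871 q 0.488
[ 0.5298 -0.3666  0.2286] [-0.7, -0.4, 0.6, -0.5, 1.1, -0.0, -0.9, 0.8]
knob [ 0.4427 -0.3299  0.0915] [-0.0766  0.0555] 0.058 q 0.637
ball [ 0.417  -0.3495  0.053 ] [-0.106   0.0423] 0.0897 q 0.561
[ 0.533  -0.3748  0.2277] [-1.3, -3.6, -0.2, -1.1, 2.8, 0.9, -1.5, 2.1]
knob [ 0.4427 -0.3299  0.0915] [-0.0779  0.0641] 0.0544 q 0.495
ball [ 0.417  -0.3495  0.053 ] [-0.1073  0.0508] 0.0866 q 0.469
carton [[0.5655, -0.3897], [0.5462, -0.4231], [0.5156, -0.3907], [0.5357, -0.3584]] [ 0.5407 -0.3905] [-2.095, 2.328, 1.015, -0.809]
top [([0.6751, -0.2219], 0.95, [345.0, 168.0]), ([0.5389, -0.3965], 0.63, [409.0, 216.0])]
side [([0.6707, -0.2263], 0.68, [326.0, 276.0])]
coaster [ 0.6705 -0.2225  0.005 ]
```

{"fn": "carry_out", "kwargs": {"moves": [{"tz": 0.04}, {"tx": 0.041, "ty": 0.026, "rz": 0.07, "tz": 0.01}, {"tx": 0.041, "ty": 0.026, "rz": 0.07}, {"tx": 0.041, "ty": 0.026, "rz": 0.07}, {"tx": 0.041, "ty": 0.026, "rz": 0.07}, {"tx": 0.041, "ty": 0.026, "rz": 0.07}, {"tx": 0.041, "ty": 0.026, "rz": 0.07}, {"tx": 0.041, "ty": 0.026, "rz": 0.07}, {"tx": 0.041, "ty": 0.026, "rz": 0.07}, {"tx": 0.041, "ty": 0.026, "rz": 0.07, "grip": -1}, {"tz": -0.03}], "squeeze": 10}}

```text
invalid input at $.moves[0]: expected keys rx, ry, rz, tx, ty, tz, grip
```

{"fn": "carry_out", "kwargs": {"moves": [{"rx": 0, "ry": 0, "rz": 0, "tx": 0, "ty": 0, "tz": 0.04, "grip": -1}, {"rx": 0, "ry": 0, "rz": 0.07, "tx": 0.041, "ty": 0.026, "tz": 0, "grip": -1}, {"rx": 0, "ry": 0, "rz": 0.07, "tx": 0.041, "ty": 0.026, "tz": 0, "grip": -1}, {"rx": 0, "ry": 0, "rz": 0.07, "tx": 0.041, "ty": 0.026, "tz": 0, "grip": -1}, {"rx": 0, "ry": 0, "rz": 0.07, "tx": 0.041, "ty": 0.026, "tz": 0, "grip": -1}, {"rx": 0, "ry": 0, "rz": 0.07, "tx": 0.041, "ty": 0.026, "tz": 0, "grip": -1}, {"rx": 0, "ry": 0, "rz": 0.07, "tx": 0.041, "ty": 0.026, "tz": 0, "grip": -1}, {"rx": 0, "ry": 0, "rz": 0.07, "tx": 0.041, "ty": 0.026, "tz": 0, "grip": -1}, {"rx": 0, "ry": 0, "rz": 0.07, "tx": 0.041, "ty": 0.026, "tz": 0, "grip": -1}, {"rx": 0, "ry": 0, "rz": 0.07, "tx": 0.041, "ty": 0.026, "tz": 0, "grip": -1}, {"rx": 0, "ry": 0, "rz": 0, "tx": 0, "ty": 0, "tz": -0.03, "grip": -1}, {"rx": 0, "ry": 0, "rz": 0, "tx": 0, "ty": 0, "tz": -0.03, "grip": -1}], "squeeze": 10}}

```text
t: 3.9
position: [0.5415, -0.3922, 0.2063]
orientation: [2.829, 1.364, 0.001]
ft_force: [-0.5, -0.3, -0.4]
grip_width: 0.0914
grip_force: 0.0
```

{"fn": "carry_out", "kwargs": {"moves": [{"rx": 0, "ry": 0, "rz": 0, "tx": 0, "ty": 0.001, "tz": -0.05, "grip": -1}, {"rx": 0, "ry": 0, "rz": 0, "tx": 0, "ty": 0, "tz": -0.05, "grip": -1}, {"rx": 0, "ry": 0, "rz": 0, "tx": 0, "ty": 0, "tz": -0.03, "grip": -1}, {"rx": 0, "ry": 0, "rz": 0, "tx": 0, "ty": 0, "tz": -0.02, "grip": -1}, {"rx": 0, "ry": 0, "rz": 0, "tx": 0, "ty": 0, "tz": 0, "grip": 1}, {"rx": 0, "ry": 0, "rz": 0, "tx": 0, "ty": 0, "tz": 0, "grip": 1}, {"rx": 0, "ry": 0, "rz": 0, "tx": 0, "ty": 0, "tz": 0, "grip": 1}, {"rx": 0, "ry": 0, "rz": 0, "tx": 0, "ty": 0, "tz": 0, "grip": 1}, {"rx": 0, "ry": 0, "rz": 0, "tx": 0, "ty": 0, "tz": 0, "grip": 1}, {"rx": 0, "ry": 0, "rz": 0, "tx": 0, "ty": 0, "tz": 0, "grip": 1}], "squeeze": 8}}

```text
t: 5.15
position: [0.5406, -0.3922, 0.0572]
orientation: [2.831, 1.362, 0.0]
ft_force: [-0.4, 0.3, 2.3]
grip_width: 0.0431
grip_force: 7.3
```

{"fn": "carry_out", "kwargs": {"moves": [{"rx": 0, "ry": 0, "rz": 0, "tx": 0, "ty": 0, "tz": 0.05, "grip": 1}, {"rx": 0, "ry": 0, "rz": 0, "tx": 0, "ty": 0, "tz": 0.05, "grip": 1}, {"rx": 0, "ry": 0, "rz": 0, "tx": 0.033, "ty": 0.042, "tz": 0, "grip": 1}, {"rx": 0, "ry": 0, "rz": 0, "tx": 0.033, "ty": 0.042, "tz": 0, "grip": 1}, {"rx": 0, "ry": 0, "rz": 0, "tx": 0.033, "ty": 0.042, "tz": 0, "grip": 1}, {"rx": 0, "ry": 0, "rz": 0, "tx": 0.033, "ty": 0.042, "tz": 0, "grip": 1}, {"rx": 0, "ry": 0, "rz": 0, "tx": 0, "ty": 0, "tz": -0.05, "grip": 1}, {"rx": 0, "ry": 0, "rz": 0, "tx": 0, "ty": 0, "tz": -0.04, "grip": 1}, {"rx": 0, "ry": 0, "rz": 0, "tx": 0, "ty": 0, "tz": -0.02, "grip": 1}, {"rx": 0, "ry": 0, "rz": 0, "tx": 0, "ty": 0, "tz": 0, "grip": 1}]}}

```text
t: 6.4
position: [0.6712, -0.2238, 0.0452]
orientation: [-2.829, -1.361, 0.003]
ft_force: [0.5, 0.1, -0.2]
grip_width: 0.0433
grip_force: 7.3
```

```bash
python3 - <<'E'
from h import *
t=snap('top','t1');s=snap('side','s1')
a=cv2.imread('pics/t1.png')[90:310,280:480];b=cv2.imread('pics/s1.png')[150:370,180:380]
cv2.imwrite('pics/m2.png',cv2.resize(np.hstack([a,b]),(800,440),interpolation=cv2.INTER_CUBIC))
for n,c in(('top',t),('side',s)): 
  print(n,pin(c,n,'seat',.035),pin(c,n,'clip_pivot',.05),pin(c,n,'station',0),pin(c,n,'carton',.01),pin(c,n,'clip_knob',.0915),pin(c,n,'clip_toe',.046))
E
```

```text
top [([0.5457, -0.3911], 0.55, [410.0, 212.0]), ([0.4857, -0.321], 0.35, [385.0, 234.0])] [([0.4954, -0.3141], 0.61, [384.0, 229.0])] [([0.5402, -0.3926], 0.71, [407.0, 216.0])] [] [([0.4104, -0.3321], 0.75, [397.0, 260.0]), ([0.4407, -0.3325], 0.5, [397.0, 248.0])] [([0.4202, -0.3451], 0.46, [397.0, 258.0])]
side [([0.5344, -0.3847], 0.97, [273.0, 310.0])] [([0.4776, -0.3126], 0.88, [248.0, 285.0])] [([0.5362, -0.3948], 0.92, [275.0, 326.0]), ([0.4467, -0.2643], 0.39, [236.0, 290.0])] [([0.4792, -0.2554], 0.69, [249.0, 284.0]), ([0.6667, -0.2072], 0.68, [323.0, 270.0])] [([0.446, -0.3387], 0.67, [232.0, 278.0])] []
```

View pics/m2.png

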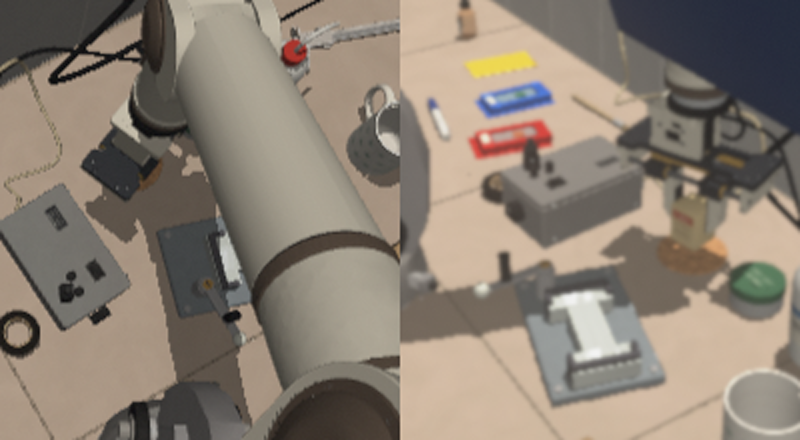

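The carton is held just above the coaster, which shows at about (690,250) in the right half. I'll lower it, release it and go on to the red slide.

{"fn": "carry_out", "kwargs": {"moves": [{"rx": 0, "ry": 0, "rz": 0, "tx": 0, "ty": 0, "tz": -0.012, "grip": 1}, {"rx": 0, "ry": 0, "rz": 0, "tx": 0, "ty": 0, "tz": -0.006, "grip": 1}, {"rx": 0, "ry": 0, "rz": 0, "tx": 0, "ty": 0, "tz": 0, "grip": 1}, {"rx": 0, "ry": 0, "rz": 0, "tx": 0, "ty": 0, "tz": 0, "grip": -0.3}, {"rx": 0, "ry": 0, "rz": 0, "tx": 0, "ty": 0, "tz": 0, "grip": -0.3}, {"rx": 0, "ry": 0, "rz": 0, "tx": 0, "ty": 0, "tz": 0, "grip": -0.3}, {"rx": 0, "ry": 0, "rz": 0, "tx": 0, "ty": 0, "tz": 0, "grip": -0.3}, {"rx": 0, "ry": 0, "rz": 0, "tx": 0, "ty": 0, "tz": 0.04, "grip": -0.3}, {"rx": 0, "ry": 0, "rz": 0, "tx": 0, "ty": 0, "tz": 0.05, "grip": -0.3}, {"rx": 0, "ry": 0, "rz": 0, "tx": 0, "ty": 0, "tz": 0.05, "grip": -0.3}]}}

```text
t: 8.35
position: [0.6722, -0.2239, 0.17]
orientation: [-2.831, -1.362, 0.0]
ft_force: [0.7, -0.8, -0.9]
grip_width: 0.0599
grip_force: 0.0
```

```bash
python3 - <<'E'
from h import *
print(manip.get_state()['qpos'].round(3))
s=snap('side','s2'); t=snap('top')
print(pin(s,'side','carton',.005),pin(s,'side','coaster',.005),pin(t,'top','carton',.005))
for k in('red','blue'): print(k,frame(t,k,.014),pin(t,'top','slide_'+k,.002),pin(s,'side','slide_'+k,.002),pin(t,'top','pad_'+k,0))
for n,d in(('t',t),('s',s)):
  im=cv2.resize(d['image'][:,:,::-1],None,fx=4,fy=4,interpolation=cv2.INTER_CUBIC)
  u=(0,0)
  if n=='t': a=im[880:1160,600:1060]
  else: a=im[680:960,740:1200]
  cv2.imwrite(f'pics/z{n}.png',cv2.resize(a,(800,487)))
E
```

```text
[ 0.679  0.703 -0.624  1.429  0.427  1.146 -0.683]
[([0.6751, -0.2257], 0.91, [327.0, 275.0])] [([0.6638, -0.2329], 0.55, [323.0, 277.0]), ([0.4319, 0.0656], 0.24, [236.0, 222.0])] [([0.6683, -0.2166], 0.63, [343.0, 171.0])]
red [([428.9, 76.7], [122.2, 68.6], 0.278, [236.0, 255.0])] [([0.4328, 0.0811], 0.72, [235.0, 253.0]), ([0.541, -0.3892], 0.6, [406.0, 216.0])] [([0.4368, 0.0768], 0.94, [237.0, 220.0]), ([0.3889, 0.3612], 0.56, [227.0, 182.0])] [([0.4231, 0.0831], 0.56, [234.0, 256.0])]
blue [([429.6, 209.6], [118.3, 68.5], 0.4, [187.0, 254.0])] [([0.4363, 0.2168], 0.77, [185.0, 251.0])] [([0.4316, 0.2276], 0.91, [238.0, 198.0]), ([0.4279, 0.0748], 0.64, [235.0, 221.0])] [([0.4229, 0.2193], 0.81, [184.0, 256.0])]
```

View pics/zt.png

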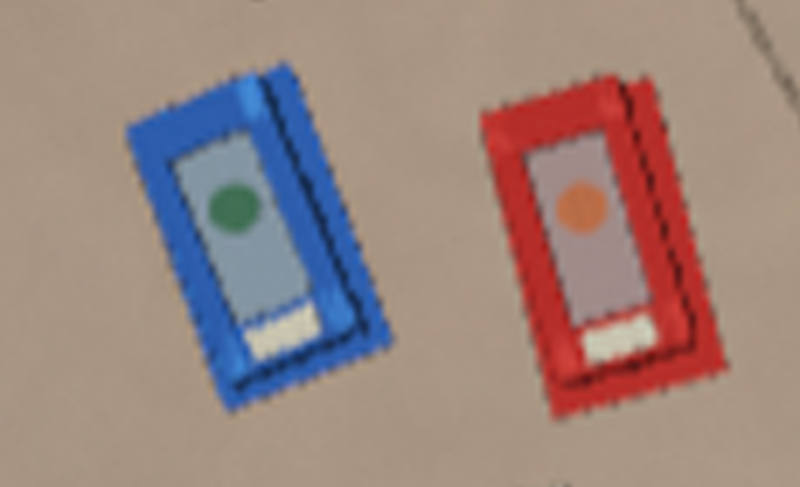

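The crop shows both slides on their pads: red slide corners at (480,113), (618,76), (692,345) and (562,385), blue at (127,128), (262,72), (365,330) and (232,388). The carton stands on the coaster.

```bash
python3 - <<'E'
from h import *
t=snap('top')
def quad(P,z,ix,iy):
    w=np.array([ray(t,np.array(p)/6.957+[150,220]-.4,z)[:2] for p in P])
    long_=((w[0]-w[3])+(w[1]-w[2]))/2
    print(w.mean(0).round(4),'ang',round(float(np.arctan2(long_[1],long_[0])),3),'L',np.hypot(*long_).round(3),'W',np.hypot(*(w[0]-w[1])).round(3),np.hypot(*(w[2]-w[3])).round(3))
quad([(480,113),(618,76),(692,345),(562,385)],.014,0,0)
quad([(127,128),(262,72),(365,330),(232,388)],.014,0,0)
# pad centres by visible pad corners: right side + bottom
for nm,P in(('red',[(655,78),(728,372),(553,418)]),('blue',[(288,62),(393,343),(230,412)])):
    a,b,c=[ray(t,np.array(p)/6.957+[150,220]-.4,.002)[:2] for p in P]; print(nm,'pad',((a+c)/2).round(4),np.hypot(*(a-b)).round(3),np.hypot(*(b-c)).round(3),round(float(np.arctan2(*(a-b)[::-1])),3))
E
```

```text
[0.4328 0.0818] ang 0.312 L 0.109 W 0.055 0.052
[0.4313 0.2139] ang 0.433 L 0.11 W 0.056 0.055
red pad [0.4272 0.0763] 0.119 0.07 0.269
blue pad [0.4299 0.2114] 0.119 0.067 0.403
```

{"fn": "carry_out", "kwargs": {"moves": [{"rx": 0, "ry": 0, "rz": -0.076, "tx": -0.03, "ty": 0.038, "tz": 0, "grip": -1}, {"rx": 0, "ry": 0, "rz": -0.076, "tx": -0.03, "ty": 0.038, "tz": 0, "grip": -1}, {"rx": 0, "ry": 0, "rz": -0.076, "tx": -0.03, "ty": 0.038, "tz": 0, "grip": -1}, {"rx": 0, "ry": 0, "rz": -0.076, "tx": -0.03, "ty": 0.038, "tz": 0, "grip": -1}, {"rx": 0, "ry": 0, "rz": -0.076, "tx": -0.03, "ty": 0.038, "tz": 0, "grip": -1}, {"rx": 0, "ry": 0, "rz": -0.076, "tx": -0.03, "ty": 0.038, "tz": 0, "grip": -1}, {"rx": 0, "ry": 0, "rz": -0.076, "tx": -0.03, "ty": 0.038, "tz": 0, "grip": -1}, {"rx": 0, "ry": 0, "rz": -0.076, "tx": -0.03, "ty": 0.039, "tz": 0, "grip": -1}, {"rx": 0, "ry": 0, "rz": 0, "tx": 0, "ty": 0, "tz": -0.05, "grip": -1}, {"rx": 0, "ry": 0, "rz": 0, "tx": 0, "ty": 0, "tz": -0.05, "grip": -1}, {"rx": 0, "ry": 0, "rz": 0, "tx": 0, "ty": 0, "tz": 0, "grip": -1}]}}

```text
t: 10.32
position: [0.4289, 0.0808, 0.0661]
orientation: [-3.108, -0.454, 0.013]
ft_force: [-0.2, 0.4, 0.9]
grip_width: 0.0918
grip_force: 0.0
```

```bash
python3 - <<'E'
from h import *
print(manip.get_state()['qpos'].round(3))
s=snap('side','s3'); t=snap('top','t3')
b=s['image'][150:330,150:390,::-1]; a=t['image'][190:310,180:340,::-1]
cv2.imwrite('pics/m3.png',np.hstack([cv2.resize(a,(400,300)),cv2.resize(b,(400,300))]))
E
```

```text
[ 0.275  0.422 -0.605  2.178  0.389  0.655 -1.884]
```

View pics/m3.png

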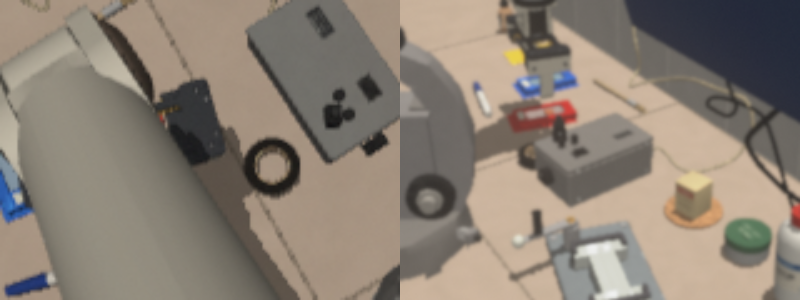

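The gripper hovers over the red slide, and the carton stands on the coaster. I'll descend and grip.

{"fn": "carry_out", "kwargs": {"moves": [{"rx": 0, "ry": 0, "rz": 0, "tx": 0.002, "ty": 0, "tz": -0.03, "grip": -1}, {"rx": 0, "ry": 0, "rz": 0, "tx": 0, "ty": 0, "tz": -0.02, "grip": -1}, {"rx": 0, "ry": 0, "rz": 0, "tx": 0, "ty": 0, "tz": -0.008, "grip": -1}, {"rx": 0, "ry": 0, "rz": 0, "tx": 0, "ty": 0, "tz": 0, "grip": -1}, {"rx": 0, "ry": 0, "rz": 0, "tx": 0, "ty": 0, "tz": 0, "grip": 1}, {"rx": 0, "ry": 0, "rz": 0, "tx": 0, "ty": 0, "tz": 0, "grip": 1}, {"rx": 0, "ry": 0, "rz": 0, "tx": 0, "ty": 0, "tz": 0, "grip": 1}, {"rx": 0, "ry": 0, "rz": 0, "tx": 0, "ty": 0, "tz": 0, "grip": 1}, {"rx": 0, "ry": 0, "rz": 0, "tx": 0, "ty": 0, "tz": 0, "grip": 1}], "squeeze": 20}}

```text
t: 11.55
position: [0.4345, 0.081, 0.0108]
orientation: [3.109, 0.452, 0.0]
ft_force: [-0.6, -0.2, 2.8]
grip_width: 0.0554
grip_force: 19.9
```

{"fn": "carry_out", "kwargs": {"moves": [{"rx": 0, "ry": 0, "rz": 0, "tx": 0, "ty": 0, "tz": 0, "grip": -0.5}, {"rx": 0, "ry": 0, "rz": 0, "tx": 0, "ty": 0, "tz": 0, "grip": -0.5}, {"rx": 0, "ry": 0, "rz": 0, "tx": 0, "ty": 0, "tz": -0.006, "grip": -0.5}, {"rx": 0, "ry": 0, "rz": 0, "tx": 0, "ty": 0, "tz": 0, "grip": -0.5}, {"rx": 0, "ry": 0, "rz": 0, "tx": 0, "ty": 0, "tz": 0, "grip": 1}, {"rx": 0, "ry": 0, "rz": 0, "tx": 0, "ty": 0, "tz": 0, "grip": 1}, {"rx": 0, "ry": 0, "rz": 0, "tx": 0, "ty": 0, "tz": 0, "grip": 1}, {"rx": 0, "ry": 0, "rz": 0, "tx": 0, "ty": 0, "tz": 0.05, "grip": 1}, {"rx": 0, "ry": 0, "rz": 0, "tx": 0, "ty": 0, "tz": 0.05, "grip": 1}, {"rx": 0, "ry": 0, "rz": 0, "tx": 0, "ty": 0, "tz": 0.05, "grip": 1}, {"rx": 0, "ry": 0, "rz": 0, "tx": 0, "ty": 0, "tz": 0, "grip": 1}]}}

```text
t: 12.92
position: [0.4374, 0.0814, 0.1581]
orientation: [3.108, 0.451, 0.012]
ft_force: [1.0, -0.6, -2.1]
grip_width: 0.0557
grip_force: 19.9
```

```bash
python3 - <<'E'
from h import *
st=manip.get_state(); print(st['position'].round(4),st['orientation'].round(3),st['qpos'].round(3))
s=snap('side','s4'); t=snap('top','t4')
b=s['image'][250:370,190:350,::-1]; a=s['image'][120:240,170:330,::-1]; k=t['image'][180:285,345:485,::-1]
cv2.imwrite('pics/m4.png',np.hstack([cv2.resize(k,(520,390),interpolation=2),cv2.resize(a,(270,390))]))
cv2.imwrite('pics/m4b.png',cv2.resize(b,(800,600),interpolation=2))
print([(n,pin(c,n,'seat',.035),pin(c,n,'clip_pivot',.05),pin(c,n,'clip_knob',.0915)) for n,c in(('top',t),('side',s))])
E
```

```text
[0.4374 0.0814 0.1581] [3.108 0.451 0.012] [ 0.397  0.261 -0.722  2.109  0.234  0.841 -1.746]
[('top', [([0.5478, -0.3873], 0.89, [409.0, 211.0]), ([0.6587, -0.2116], 0.51, [343.0, 171.0])], [([0.484, -0.315], 0.83, [384.0, 233.0]), ([0.4223, 0.07], 0.36, [237.0, 255.0])], [([0.4445, -0.3334], 0.57, [397.0, 247.0])]), ('side', [([0.5308, -0.394], 0.81, [272.0, 313.0]), ([0.4142, -0.3283], 0.49, [220.0, 296.0])], [([0.4793, -0.3154], 0.81, [248.0, 286.0])], [([0.4393, -0.3301], 0.82, [229.0, 276.0]), ([0.5287, -0.4575], 0.41, [271.0, 313.0])])]
```

View pics/m4.png

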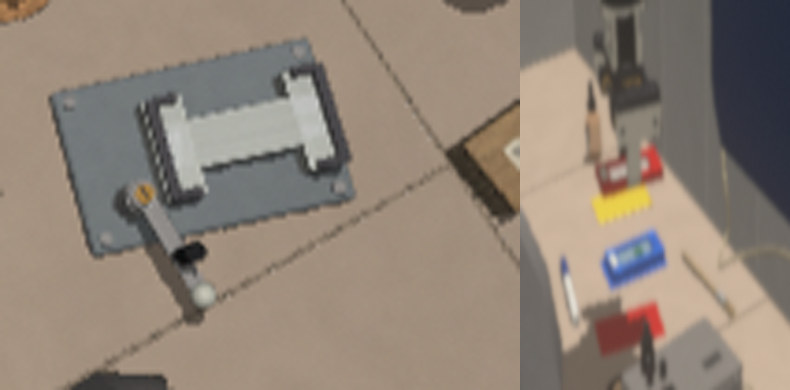

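View pics/m4b.png

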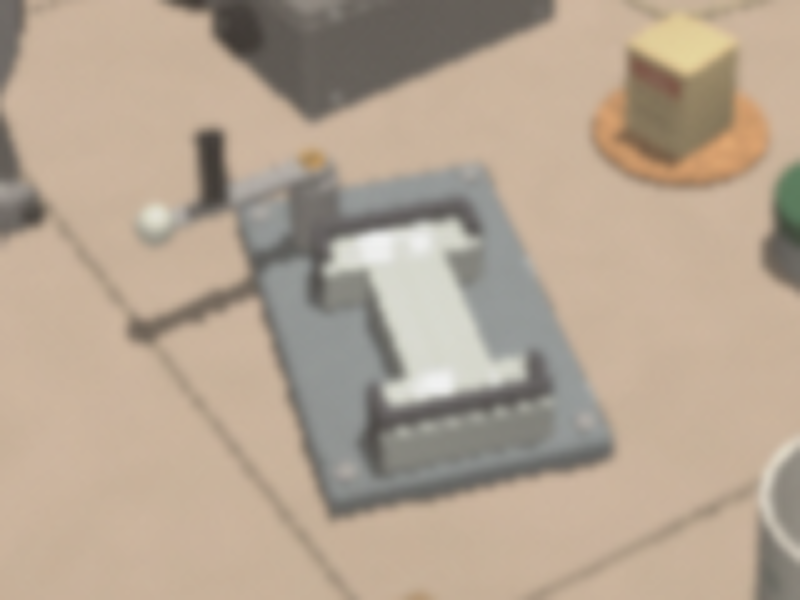

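The red slide is held and the station is in clear view. In the top crop the plate corners are at (52,97), (310,40), (353,195) and (97,255), and the pivot screw is at (143,194). The carton stands on the coaster. Now I'll do a precise station fit.

```bash
cat > d.py <<'E'
from h import *
from scipy.optimize import least_squares
C={n:snap(n) for n in('top','side')}
F={'top':lambda p:np.array(p)/3.714+[345,180]-.4,'side':lambda p:np.array(p)/5+[190,250]-.4}
W=[(.018,.035),(-.018,.035),(.018,-.035),(-.018,-.035)]
obs=[('top',(*w,.035),p) for w,p in zip(W,[(193,113),(207,165),(285,95),(300,150)])]
obs+=[('side',(*w,.035),p) for w,p in zip(W,[(440,248),(367,262),(492,362),(405,388)])]
obs+=[('top',(-.03,.09,.06),(143,194)),('side',(-.03,.09,.06),(312,158))]
pl=[('top',(i*.0625,j*.1,.014),p) for (i,j),p in zip([(1,1),(1,-1),(-1,-1),(-1,1)],[(52,97),(310,40),(353,195),(97,255)])]
pl+=[('side',(i*.0625,j*.1,.014),p) for (i,j),p in zip([(1,1),(1,-1),(-1,-1),(-1,1)],[(482,165),(612,440),(332,498),(238,203)])]
def f(v):
    r=[proj(C[n],stpt(l,*v[:3]))-F[n](p) for n,l,p in obs]
    r+=[proj(C[n],stpt((l[0]+v[3],l[1]+v[4],l[2]),*v[:3]))-F[n](p) for n,l,p in pl]
    return np.hstack(r)
s=least_squares(f,[.54,-.39,.23,0,0],loss='soft_l1'); v=s.x; print(v.round(4)); print(f(v).round(1).reshape(-1,2).tolist())
R2=np.array([[np.cos(v[2]),-np.sin(v[2])],[np.sin(v[2]),np.cos(v[2])]])
print('pivot',stpt((-.03,.09,.06),*v[:3]), 'tri',tri(C['top'],F['top']((143,194)),C['side'],F['side']((312,158))))
for nm,a,b in(('knob',(195,250),(208,132)),('ball',(204,295),(155,222))):
    w=np.array(tri(C['top'],F['top'](a),C['side'],F['side'](b))); l=R2.T@(w[:2]-v[:2])-[-.03,.09]
    print(nm,w,np.hypot(*l).round(4),'q',np.arctan2(-l[1],-l[0]).round(3))
E
python3 d.py
```

```text
[ 5.374e-01 -3.915e-01  2.282e-01 -4.000e-04  2.510e-02]
[[-0.2, 1.1], [-0.3, 0.0], [0.1, 0.5], [-0.1, -1.5], [0.9, 1.5], [-0.1, 1.7], [-0.8, -0.8], [0.2, -2.7], [0.7, -0.5], [-0.2, -0.0], [-0.4, -1.5], [0.1, -1.3], [1.7, 0.6], [-0.7, 0.2], [0.2, -1.3], [0.9, -0.2], [-1.4, 0.5], [-1.0, 0.3]]
pivot [np.float64(0.48785260438944483), np.float64(-0.3105921817354908), 0.06] tri [0.487, -0.309, 0.059]
knob [ 0.444 -0.333  0.094] 0.0492 q 0.244
ball [ 0.418 -0.349  0.057] 0.0797 q 0.275
```

{"fn": "carry_out", "kwargs": {"moves": [{"rx": 0, "ry": 0, "rz": 0.126, "tx": 0.008, "ty": -0.039, "tz": 0.01, "grip": 1}, {"rx": 0, "ry": 0, "rz": 0.126, "tx": 0.008, "ty": -0.039, "tz": 0.01, "grip": 1}, {"rx": 0, "ry": 0, "rz": 0.126, "tx": 0.008, "ty": -0.039, "tz": 0.01, "grip": 1}, {"rx": 0, "ry": 0, "rz": 0.126, "tx": 0.008, "ty": -0.039, "tz": 0, "grip": 1}, {"rx": 0, "ry": 0, "rz": 0.126, "tx": 0.008, "ty": -0.039, "tz": 0, "grip": 1}, {"rx": 0, "ry": 0, "rz": 0.126, "tx": 0.008, "ty": -0.039, "tz": 0, "grip": 1}, {"rx": 0, "ry": 0, "rz": 0.126, "tx": 0.008, "ty": -0.039, "tz": 0, "grip": 1}, {"rx": 0, "ry": 0, "rz": 0.126, "tx": 0.008, "ty": -0.039, "tz": 0, "grip": 1}, {"rx": 0, "ry": 0, "rz": 0.126, "tx": 0.008, "ty": -0.039, "tz": 0, "grip": 1}, {"rx": 0, "ry": 0, "rz": 0.126, "tx": 0.008, "ty": -0.039, "tz": 0, "grip": 1}, {"rx": 0, "ry": 0, "rz": 0.126, "tx": 0.008, "ty": -0.039, "tz": 0, "grip": 1}, {"rx": 0, "ry": 0, "rz": 0.126, "tx": 0.008, "ty": -0.039, "tz": 0, "grip": 1}], "squeeze": 20}}

```text
t: 14.92
position: [0.5304, -0.3882, 0.1839]
orientation: [-1.946, -2.465, -0.0]
ft_force: [0.3, -0.2, -1.3]
grip_width: 0.0558
grip_force: 19.9
```

```bash
cat > e.py <<'E'
from h import *
import sys
name=sys.argv[1]
t=snap('top',name+'t');s=snap('side',name+'s')
st=manip.get_state(); p=st['position']; o=st['orientation']; M=R.from_rotvec(o).as_matrix()
cl=np.arctan2(M[1,1],M[0,1]); print(p.round(4),'closing',cl.round(4),'tilt',M[:2,2].round(3),'q7',st['qpos'].round(2))
x,y=p[:2]
im=[]
u=proj(s,p); c=np.clip(u.astype(int),[80,60],[480,360]); k=s['image'][c[1]-60:c[1]+60,c[0]-80:c[0]+80,::-1]
k=cv2.resize(k,(800,600),interpolation=2)
q=(u-c+[80,60]+.5)*5; cv2.drawMarker(k,tuple(int(z) for z in q),(0,255,0),0,15,1)
# expected slide outline, bottom 4mm above TCP minus
dz=float(sys.argv[2])
for h in(dz,dz+.012):
    P=[proj(s,[*(p[:2]+i*.028*np.array([np.cos(cl),np.sin(cl)])+j*.055*np.array([-np.sin(cl),np.cos(cl)])),p[2]+h]) for i,j in((-1,-1),(1,-1),(1,1),(-1,1))]
    cv2.polylines(k,[np.array([(z-c+[80,60]+.5)*5 for z in P],np.int32)],True,(255,0,255),1)
cv2.imwrite(f'pics/{name}z.png',k)
E
python3 e.py r1 -.003
```

```text
[ 0.529  -0.3933  0.183 ] closing 0.2251 tilt [-0.001 -0.001] q7 [ 1.12  0.65 -0.77  1.56  0.48  1.14  0.47]
```

View pics/r1z.png

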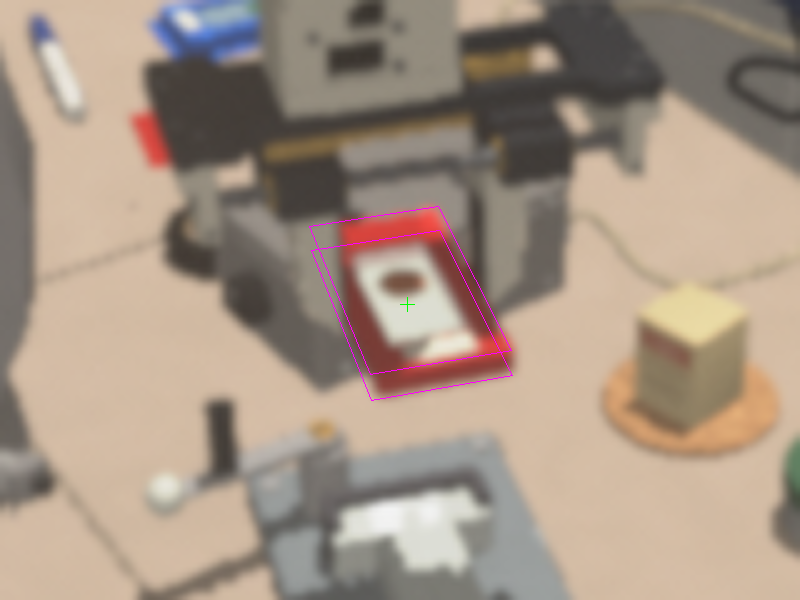

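The slide sits centred in the gripper to within about 2 mm. I'll go over the seat and look once more just above the lips.

{"fn": "carry_out", "kwargs": {"moves": [{"rx": 0, "ry": 0, "rz": 0.003, "tx": 0.0085, "ty": 0.002, "tz": 0, "grip": 1}, {"rx": 0, "ry": 0, "rz": 0, "tx": 0, "ty": 0, "tz": -0.05, "grip": 1}, {"rx": 0, "ry": 0, "rz": 0, "tx": 0, "ty": 0, "tz": -0.045, "grip": 1}, {"rx": 0, "ry": 0, "rz": 0, "tx": 0, "ty": 0, "tz": -0.025, "grip": 1}, {"rx": 0, "ry": 0, "rz": 0, "tx": 0, "ty": 0, "tz": 0, "grip": 1}, {"rx": 0, "ry": 0, "rz": 0, "tx": 0, "ty": 0, "tz": 0, "grip": 1}]}}

```text
t: 15.78
position: [0.5406, -0.3849, 0.0666]
orientation: [1.946, 2.463, 0.001]
ft_force: [0.8, -0.5, 0.0]
grip_width: 0.0555
grip_force: 19.9
```

```bash
python3 e.py r2 -.003
```

```text
[ 0.5405 -0.3856  0.067 ] closing 0.233 tilt [ 0.003 -0.002] q7 [ 1.05  0.78 -0.7   1.62  0.59  0.96  0.38]
```

View pics/r2z.png

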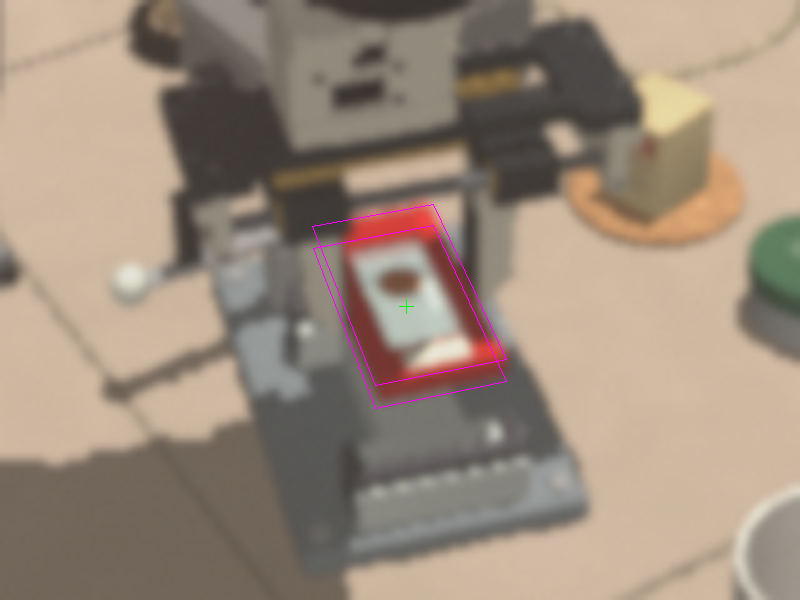

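The slide is over the seat and well aligned in yaw. The readings show the tool about 3 mm off in x and 6 mm in y, so I'll correct that and lower with care.

{"fn": "carry_out", "kwargs": {"moves": [{"rx": 0, "ry": 0, "rz": -0.004, "tx": -0.003, "ty": -0.0065, "tz": 0, "grip": 1}, {"rx": 0, "ry": 0, "rz": 0, "tx": 0, "ty": 0, "tz": 0, "grip": 1}, {"rx": 0, "ry": 0, "rz": 0, "tx": 0, "ty": 0, "tz": -0.01, "grip": 1}, {"rx": 0, "ry": 0, "rz": 0, "tx": 0, "ty": 0, "tz": 0, "grip": 1}, {"rx": 0, "ry": 0, "rz": 0, "tx": 0, "ty": 0, "tz": 0, "grip": 1}]}}

```text
t: 16.5
position: [0.5358, -0.3911, 0.0543]
orientation: [-1.952, -2.46, -0.0]
ft_force: [-0.1, 0.6, -1.2]
grip_width: 0.0558
grip_force: 19.9
```

```bash
python3 e.py r3 -.003
```

```text
[ 0.5361 -0.3913  0.0547] closing 0.2293 tilt [0. 0.] q7 [ 1.06  0.8  -0.69  1.62  0.6   0.94  0.39]
```

View pics/r3z.png

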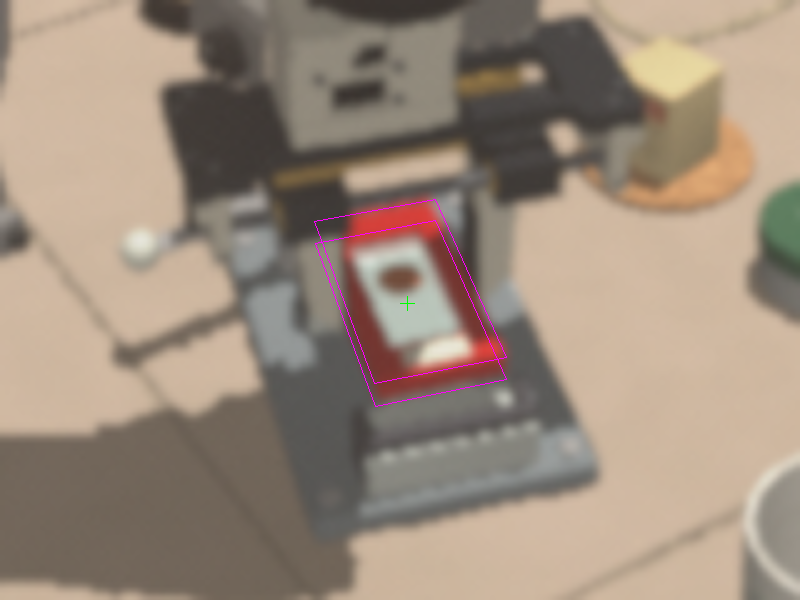

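{"fn": "carry_out", "kwargs": {"moves": [{"rx": 0, "ry": 0, "rz": 0, "tx": 0.001, "ty": -0.001, "tz": -0.006, "grip": 1}, {"rx": 0, "ry": 0, "rz": 0, "tx": 0, "ty": 0, "tz": -0.005, "grip": 1}, {"rx": 0, "ry": 0, "rz": 0, "tx": 0, "ty": 0, "tz": -0.004, "grip": 1}, {"rx": 0, "ry": 0, "rz": 0, "tx": 0, "ty": 0, "tz": 0, "grip": 1}, {"rx": 0, "ry": 0, "rz": 0, "tx": 0, "ty": 0, "tz": 0, "grip": 1}], "squeeze": 20}}

```text
t: 17.23
position: [0.537, -0.3924, 0.0398]
orientation: [1.953, 2.461, 0.0]
ft_force: [-0.6, 0.2, -0.5]
grip_width: 0.0556
grip_force: 19.9
```

{"fn": "carry_out", "kwargs": {"moves": [{"rx": 0, "ry": 0, "rz": 0, "tx": 0, "ty": 0, "tz": -0.002, "grip": 1}, {"rx": 0, "ry": 0, "rz": 0, "tx": 0, "ty": 0, "tz": -0.002, "grip": 1}, {"rx": 0, "ry": 0, "rz": 0, "tx": 0, "ty": 0, "tz": 0, "grip": 1}, {"rx": 0, "ry": 0, "rz": 0, "tx": 0, "ty": 0, "tz": 0, "grip": 1}], "squeeze": 20}}

```text
t: 17.73
position: [0.5372, -0.3927, 0.0378]
orientation: [1.952, 2.46, -0.001]
ft_force: [-4.6, 2.3, 10.7]
grip_width: 0.0563
grip_force: 19.9
```

The force shows contact at seat height, so I'll release and lift, then check the seating and the room around the microscope.

{"fn": "carry_out", "kwargs": {"moves": [{"rx": 0, "ry": 0, "rz": 0, "tx": 0, "ty": 0, "tz": 0, "grip": -0.5}, {"rx": 0, "ry": 0, "rz": 0, "tx": 0, "ty": 0, "tz": 0, "grip": -0.5}, {"rx": 0, "ry": 0, "rz": 0, "tx": 0, "ty": 0, "tz": 0, "grip": -0.5}, {"rx": 0, "ry": 0, "rz": 0, "tx": 0, "ty": 0, "tz": 0.03, "grip": -0.5}, {"rx": 0, "ry": 0, "rz": 0, "tx": 0, "ty": 0, "tz": 0.05, "grip": -0.5}, {"rx": 0, "ry": 0, "rz": 0, "tx": 0, "ty": 0, "tz": 0.02, "grip": -0.5}, {"rx": 0, "ry": 0, "rz": 0, "tx": 0, "ty": 0, "tz": 0, "grip": -0.5}]}}

```text
t: 18.6
position: [0.5378, -0.3931, 0.1371]
orientation: [1.951, 2.458, -0.0]
ft_force: [-0.4, -0.1, 0.6]
grip_width: 0.0685
grip_force: 0.0
```

```bash
python3 - <<'E'
from h import *
t=snap('top','t5');s=snap('side','s5')
st=manip.get_state(); print(st['position'].round(4),st['qpos'].round(2))
print('arch',tri(t,(380,281),s,(193,234)),'fknob',tri(t,(350,305),s,(166,267)),'arch2',tri(t,(403,314),s,(165,210)))
for z in(.05,.1,.15,.2,.25): print(z,[ray(t,p,z)[:2].round(3).tolist() for p in((380,281),(345,292),(403,300))],[ray(s,p,z)[:2].round(3).tolist() for p in((194,250),(190,290))])
k=s['image'][265:355,215:335,::-1]; k=cv2.resize(k,(400,300),interpolation=2)
for h in(.035,.047):
    P=[proj(s,stpt((i*.028,j*.055,h),.5374,-.3915,.228)) for i,j in((-1,-1),(1,-1),(1,1),(-1,1))]
    cv2.polylines(k,[np.array([(z-[215,265]+.5)*400/120 for z in P],np.int32)],True,(255,0,255),1)
k2=cv2.resize(s['image'][150:330,60:300,::-1],(400,300),interpolation=2)
cv2.imwrite('pics/m5.png',np.hstack([k,k2]))
print(pin(s,'side','slide_red',.035),pin(t,'top','slide_red',.035))
E
```

```text
[ 0.5359 -0.3923  0.1342] [ 1.09  0.71 -0.74  1.58  0.53  1.07  0.44]
arch [0.358, -0.269, 0.167] fknob [0.287, -0.223, 0.049] arch2 [0.299, -0.292, 0.244]
0.05 [[0.361, -0.298], [0.332, -0.208], [0.314, -0.355]] [[0.335, -0.155], [0.346, -0.322]]
0.1 [[0.359, -0.286], [0.332, -0.2], [0.315, -0.34]] [[0.35, -0.232], [0.36, -0.386]]
0.15 [[0.358, -0.273], [0.332, -0.192], [0.316, -0.324]] [[0.364, -0.309], [0.373, -0.45]]
0.2 [[0.356, -0.261], [0.332, -0.184], [0.316, -0.309]] [[0.379, -0.385], [0.387, -0.515]]
0.25 [[0.355, -0.248], [0.332, -0.175], [0.317, -0.294]] [[0.393, -0.462], [0.401, -0.579]]
[([0.5347, -0.3843], 0.77, [273.0, 310.0]), ([0.5309, -0.4277], 0.55, [272.0, 324.0])] [([0.5361, -0.3874], 0.68, [409.0, 215.0])]
```

View pics/m5.png

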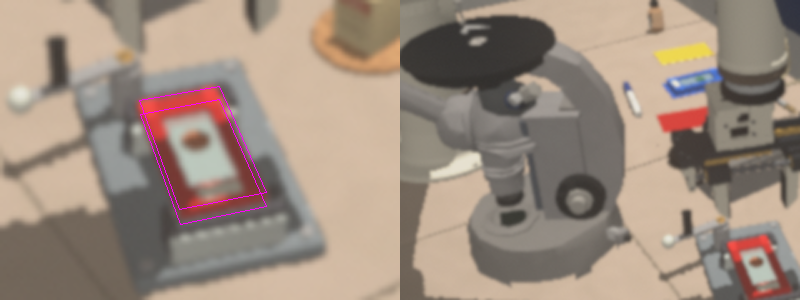

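The red slide is seated exactly on the outline. The microscope arch reaches (0.36,-0.27), so a tangential grip on the knob would be tight at the parked angle. I'll push the knob to about 0.8 rad first with closed fingers, then grip it.

{"fn": "carry_out", "kwargs": {"moves": [{"rx": 0, "ry": 0, "rz": 0.14, "tx": -0.027, "ty": 0.022, "tz": 0.02, "grip": 1}, {"rx": 0, "ry": 0, "rz": 0.14, "tx": -0.027, "ty": 0.022, "tz": 0, "grip": 1}, {"rx": 0, "ry": 0, "rz": 0.14, "tx": -0.027, "ty": 0.022, "tz": 0, "grip": 1}, {"rx": 0, "ry": 0, "rz": 0.14, "tx": -0.027, "ty": 0.021, "tz": 0, "grip": 1}, {"rx": 0, "ry": 0, "rz": 0, "tx": 0, "ty": 0, "tz": 0, "grip": 1}, {"rx": 0, "ry": 0, "rz": 0, "tx": 0, "ty": 0, "tz": 0, "grip": 1}, {"rx": 0, "ry": 0, "rz": 0, "tx": 0, "ty": 0, "tz": 0, "grip": 1}], "squeeze": 15}}

```text
t: 19.68
position: [0.4297, -0.306, 0.1555]
orientation: [1.198, 2.903, 0.001]
ft_force: [0.4, 0.5, -0.3]
grip_width: 0.0038
grip_force: 0.0
```

```bash
python3 - <<'E'
from h import *
st=manip.get_state(); print(st['position'].round(4),st['qpos'].round(2),st['grip_width'])
M=R.from_rotvec(st['orientation']).as_matrix(); print(np.arctan2(M[1,1],M[0,1]))
E
```

```text
[ 0.4297 -0.306   0.1555] [ 1.33  0.52 -0.97  1.91  0.51  0.98  0.91] 0.0037843748513279657
0.7878559539521633
```

{"fn": "carry_out", "kwargs": {"moves": [{"rx": 0, "ry": 0, "rz": 0, "tx": 0, "ty": 0, "tz": -0.045, "grip": 1}, {"rx": 0, "ry": 0, "rz": 0, "tx": 0, "ty": 0, "tz": -0.042, "grip": 1}, {"rx": 0, "ry": 0, "rz": 0, "tx": 0, "ty": 0, "tz": 0, "grip": 1}, {"rx": 0, "ry": 0, "rz": 0, "tx": 0.003, "ty": -0.007, "tz": 0, "grip": 1}, {"rx": 0, "ry": 0, "rz": 0, "tx": 0.003, "ty": -0.007, "tz": 0, "grip": 1}, {"rx": 0, "ry": 0, "rz": 0, "tx": 0.003, "ty": -0.007, "tz": 0, "grip": 1}, {"rx": 0, "ry": 0, "rz": 0, "tx": 0.003, "ty": -0.007, "tz": 0, "grip": 1}, {"rx": 0, "ry": 0, "rz": 0, "tx": 0.003, "ty": -0.007, "tz": 0, "grip": 1}, {"rx": 0, "ry": 0, "rz": 0, "tx": 0, "ty": 0, "tz": 0, "grip": 1}, {"rx": 0, "ry": 0, "rz": 0, "tx": 0, "ty": 0, "tz": 0, "grip": 1}]}}

```text
t: 20.92
position: [0.4438, -0.3411, 0.0687]
orientation: [1.197, 2.904, -0.001]
ft_force: [0.2, 0.5, -0.5]
grip_width: 0.0006
grip_force: 0.0
```

```bash
cat > k.py <<'E'
from h import *
st=manip.get_state(); M=R.from_rotvec(st['orientation']).as_matrix(); print(st['position'].round(4),'closing',np.arctan2(M[1,1],M[0,1]).round(3),'q7',st['qpos'][6].round(2))
t=snap('top');s=snap('side')
v=(.5374,-.3915,.228); R2=np.array([[np.cos(v[2]),-np.sin(v[2])],[np.sin(v[2]),np.cos(v[2])]])
for n,c in(('top',t),('side',s)):
  for nm,z in(('clip_knob',.0915),('clip_toe',.047)):
    for w,cf,px in pin(c,n,nm,z):
      l=R2.T@(np.array(w)-v[:2])-[-.03,.09]; print(n,nm,w,cf,'r',np.hypot(*l).round(4),'q',np.arctan2(-l[1],-l[0]).round(3))
E
python3 k.py
```

```text
[ 0.4438 -0.3411  0.0687] closing 0.789 q7 0.86
side clip_knob [0.4566, -0.3517] 0.79 r 0.0516 q 0.693
side clip_toe [0.4422, -0.3755] 0.61 r 0.0793 q 0.73
side clip_toe [0.5744, 0.0452] 0.48 r 0.3662 q -2.037
```

{"fn": "carry_out", "kwargs": {"moves": [{"rx": 0, "ry": 0, "rz": 0, "tx": -0.003, "ty": 0.003, "tz": 0.0, "grip": 1}, {"rx": 0, "ry": 0, "rz": 0, "tx": 0, "ty": 0, "tz": 0.04, "grip": 1}, {"rx": 0, "ry": 0, "rz": -0.141, "tx": 0.017, "ty": -0.013, "tz": 0.03, "grip": 0}, {"rx": 0, "ry": 0, "rz": -0.141, "tx": 0, "ty": 0, "tz": 0, "grip": 0}, {"rx": 0, "ry": 0, "rz": -0.141, "tx": 0, "ty": 0, "tz": 0, "grip": 0}, {"rx": 0, "ry": 0, "rz": -0.141, "tx": 0, "ty": 0, "tz": 0, "grip": 0}, {"rx": 0, "ry": 0, "rz": -0.141, "tx": 0, "ty": 0, "tz": 0, "grip": 0}, {"rx": 0, "ry": 0, "rz": -0.141, "tx": 0, "ty": 0, "tz": 0, "grip": 0}, {"rx": 0, "ry": 0, "rz": -0.141, "tx": 0, "ty": 0, "tz": 0, "grip": 0}, {"rx": 0, "ry": 0, "rz": -0.141, "tx": 0, "ty": 0, "tz": 0, "grip": 0}, {"rx": 0, "ry": 0, "rz": -0.141, "tx": 0, "ty": 0, "tz": 0, "grip": 0}, {"rx": 0, "ry": 0, "rz": -0.141, "tx": 0, "ty": 0, "tz": 0, "grip": 0}]}}

```text
t: 22.72
position: [0.4576, -0.3501, 0.1387]
orientation: [-2.797, -1.43, 0.0]
ft_force: [-0.6, -0.1, -0.4]
grip_width: 0.0461
grip_force: 0.0
```

```bash
python3 k.py
```

```text
[ 0.4576 -0.3501  0.1387] closing -0.625 q7 -0.31
top clip_knob [0.4735, -0.3047] 0.74 r 0.0155 q -0.619
top clip_knob [0.4504, -0.3453] 0.41 r 0.051 q 0.519
top clip_toe [0.5307, -0.3788] 0.24 r 0.0805 q 1.904
side clip_knob [0.4543, -0.3453] 0.59 r 0.0482 q 0.574
side clip_toe [0.4409, -0.3794] 0.43 r 0.0833 q 0.744
```

{"fn": "carry_out", "kwargs": {"moves": [{"rx": 0, "ry": 0, "rz": 0, "tx": 0, "ty": 0, "tz": -0.04, "grip": 0}, {"rx": 0, "ry": 0, "rz": 0, "tx": 0, "ty": 0, "tz": -0.03, "grip": 0}, {"rx": 0, "ry": 0, "rz": 0, "tx": 0, "ty": 0, "tz": 0, "grip": 0}, {"rx": 0, "ry": 0, "rz": 0, "tx": 0, "ty": 0, "tz": 0, "grip": 1}, {"rx": 0, "ry": 0, "rz": 0, "tx": 0, "ty": 0, "tz": 0, "grip": 1}, {"rx": 0, "ry": 0, "rz": 0, "tx": 0, "ty": 0, "tz": 0, "grip": 1}, {"rx": 0, "ry": 0, "rz": 0, "tx": 0, "ty": 0, "tz": 0, "grip": 1}, {"rx": 0, "ry": 0, "rz": 0, "tx": 0, "ty": 0, "tz": 0, "grip": 1}], "squeeze": 12}}

```text
t: 24.02
position: [0.4585, -0.3511, 0.0695]
orientation: [2.793, 1.436, 0.001]
ft_force: [1.3, -0.6, 3.3]
grip_width: 0.0126
grip_force: 12.0
```

{"fn": "carry_out", "kwargs": {"moves": [{"rx": 0, "ry": 0, "rz": 0.114, "tx": 0.0049, "ty": -0.003, "tz": 0, "grip": 1}, {"rx": 0, "ry": 0, "rz": 0.114, "tx": 0.0052, "ty": -0.0025, "tz": 0, "grip": 1}, {"rx": 0, "ry": 0, "rz": 0.114, "tx": 0.0054, "ty": -0.0019, "tz": 0, "grip": 1}, {"rx": 0, "ry": 0, "rz": 0.114, "tx": 0.0056, "ty": -0.0012, "tz": 0, "grip": 1}, {"rx": 0, "ry": 0, "rz": 0.114, "tx": 0.0057, "ty": -0.0006, "tz": 0, "grip": 1}, {"rx": 0, "ry": 0, "rz": 0.114, "tx": 0.0057, "ty": 0, "tz": 0, "grip": 1}, {"rx": 0, "ry": 0, "rz": 0.114, "tx": 0.0056, "ty": 0.0008, "tz": 0, "grip": 1}, {"rx": 0, "ry": 0, "rz": 0.114, "tx": 0.0056, "ty": 0.0014, "tz": 0, "grip": 1}, {"rx": 0, "ry": 0, "rz": 0.114, "tx": 0.0054, "ty": 0.002, "tz": 0, "grip": 1}, {"rx": 0, "ry": 0, "rz": 0.114, "tx": 0.0052, "ty": 0.0027, "tz": 0, "grip": 1}, {"rx": 0, "ry": 0, "rz": 0, "tx": 0, "ty": 0, "tz": 0, "grip": 1}], "squeeze": 25}}

```text
t: 25.4
position: [0.5127, -0.3546, 0.0696]
orientation: [1.576, 2.715, -0.002]
ft_force: [0.3, -3.4, 4.4]
grip_width: 0.0123
grip_force: 25.0
```

```bash
python3 k.py; cp /dev/null /dev/null; python3 - <<'E'
from h import *
s=snap('side','s6'); t=snap('top','t6')
k=cv2.resize(s['image'][255:345,205:325,::-1],(400,300),interpolation=2);k2=cv2.resize(t['image'][175:265,350:470,::-1],(400,300),interpolation=2)
cv2.imwrite('pics/m6.png',np.hstack([k,k2]))
E
```

```text
[ 0.5127 -0.3546  0.0696] closing 0.519 q7 0.59
top clip_knob [0.4178, 0.1939] 0.52 r 0.5093 q -1.661
top clip_knob [0.5177, -0.3573] 0.49 r 0.0554 q 1.912
side clip_knob [0.5122, -0.3519] 0.52 r 0.0479 q 1.876
side clip_toe [0.5285, -0.3895] 0.41 r 0.0888 q 1.819cp: '/dev/null' and '/dev/null' are the same file
```

View pics/m6.png

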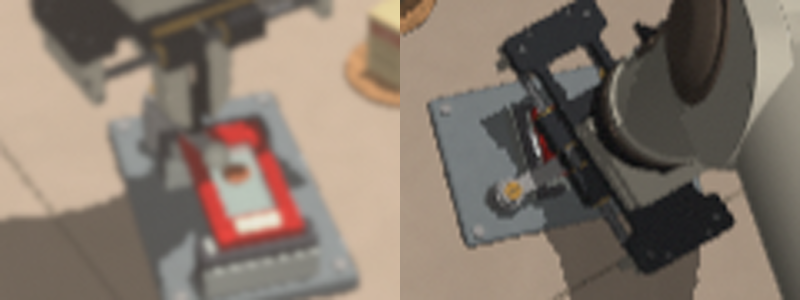

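The knob is at about 1.86 rad, which is the stop, and the ball is on the slide. Now I'll wait two seconds.

{"fn": "carry_out", "kwargs": {"moves": [{"rx": 0, "ry": 0, "rz": 0, "tx": 0, "ty": 0, "tz": 0, "grip": 1}, {"rx": 0, "ry": 0, "rz": 0, "tx": 0, "ty": 0, "tz": 0, "grip": 1}, {"rx": 0, "ry": 0, "rz": 0, "tx": 0, "ty": 0, "tz": 0, "grip": 1}, {"rx": 0, "ry": 0, "rz": 0, "tx": 0, "ty": 0, "tz": 0, "grip": 1}, {"rx": 0, "ry": 0, "rz": 0, "tx": 0, "ty": 0, "tz": 0, "grip": 1}, {"rx": 0, "ry": 0, "rz": 0, "tx": 0, "ty": 0, "tz": 0, "grip": 1}, {"rx": 0, "ry": 0, "rz": 0, "tx": 0, "ty": 0, "tz": 0, "grip": 1}, {"rx": 0, "ry": 0, "rz": 0, "tx": 0, "ty": 0, "tz": 0, "grip": 1}, {"rx": 0, "ry": 0, "rz": 0, "tx": 0, "ty": 0, "tz": 0, "grip": 1}, {"rx": 0, "ry": 0, "rz": 0, "tx": 0, "ty": 0, "tz": 0, "grip": 1}, {"rx": 0, "ry": 0, "rz": 0, "tx": 0, "ty": 0, "tz": 0, "grip": 1}, {"rx": 0, "ry": 0, "rz": 0, "tx": 0, "ty": 0, "tz": 0, "grip": 1}]}}

```text
t: 27.3
position: [0.5126, -0.3546, 0.0696]
orientation: [1.578, 2.714, -0.003]
ft_force: [0.0, -4.0, 5.6]
grip_width: 0.012
grip_force: 25.0
```

{"fn": "carry_out", "kwargs": {"moves": [{"rx": 0, "ry": 0, "rz": 0, "tx": 0, "ty": 0, "tz": 0, "grip": 1}, {"rx": 0, "ry": 0, "rz": 0, "tx": 0, "ty": 0, "tz": 0, "grip": 1}, {"rx": 0, "ry": 0, "rz": 0, "tx": 0, "ty": 0, "tz": 0, "grip": 1}, {"rx": 0, "ry": 0, "rz": 0, "tx": 0, "ty": 0, "tz": 0, "grip": 1}, {"rx": 0, "ry": 0, "rz": 0, "tx": 0, "ty": 0, "tz": 0, "grip": 1}, {"rx": 0, "ry": 0, "rz": 0, "tx": 0, "ty": 0, "tz": 0, "grip": 1}]}}

```text
t: 28.05
position: [0.5127, -0.3546, 0.0696]
orientation: [1.578, 2.714, -0.002]
ft_force: [0.7, -4.7, 4.2]
grip_width: 0.0127
grip_force: 25.0
```

{"fn": "carry_out", "kwargs": {"moves": [{"rx": 0, "ry": 0, "rz": -0.114, "tx": -0.0052, "ty": -0.0027, "tz": 0, "grip": 1}, {"rx": 0, "ry": 0, "rz": -0.114, "tx": -0.0054, "ty": -0.002, "tz": 0, "grip": 1}, {"rx": 0, "ry": 0, "rz": -0.114, "tx": -0.0056, "ty": -0.0014, "tz": 0, "grip": 1}, {"rx": 0, "ry": 0, "rz": -0.114, "tx": -0.0056, "ty": -0.0008, "tz": 0, "grip": 1}, {"rx": 0, "ry": 0, "rz": -0.114, "tx": -0.0057, "ty": 0, "tz": 0, "grip": 1}, {"rx": 0, "ry": 0, "rz": -0.114, "tx": -0.0057, "ty": 0.0006, "tz": 0, "grip": 1}, {"rx": 0, "ry": 0, "rz": -0.114, "tx": -0.0056, "ty": 0.0012, "tz": 0, "grip": 1}, {"rx": 0, "ry": 0, "rz": -0.114, "tx": -0.0054, "ty": 0.0019, "tz": 0, "grip": 1}, {"rx": 0, "ry": 0, "rz": -0.114, "tx": -0.0052, "ty": 0.0025, "tz": 0, "grip": 1}, {"rx": 0, "ry": 0, "rz": -0.114, "tx": -0.0049, "ty": 0.003, "tz": 0, "grip": 1}, {"rx": 0, "ry": 0, "rz": 0, "tx": 0, "ty": 0, "tz": 0, "grip": 1}]}}

```text
t: 29.42
position: [0.4581, -0.3509, 0.0694]
orientation: [2.793, 1.436, -0.0]
ft_force: [-1.3, -1.8, 5.8]
grip_width: 0.0124
grip_force: 25.0
```

{"fn": "carry_out", "kwargs": {"moves": [{"rx": 0, "ry": 0, "rz": 0, "tx": 0, "ty": 0, "tz": 0, "grip": 0}, {"rx": 0, "ry": 0, "rz": 0, "tx": 0, "ty": 0, "tz": 0, "grip": 0}, {"rx": 0, "ry": 0, "rz": 0, "tx": 0, "ty": 0, "tz": 0.04, "grip": 0}, {"rx": 0, "ry": 0, "rz": 0, "tx": 0, "ty": 0, "tz": 0.03, "grip": -0.5}, {"rx": 0, "ry": 0, "rz": 0.122, "tx": 0.0113, "ty": -0.0058, "tz": 0, "grip": -0.5}, {"rx": 0, "ry": 0, "rz": 0.122, "tx": 0.0113, "ty": -0.0058, "tz": 0, "grip": -0.5}, {"rx": 0, "ry": 0, "rz": 0.122, "tx": 0.0113, "ty": -0.0058, "tz": 0, "grip": -0.5}, {"rx": 0, "ry": 0, "rz": 0.122, "tx": 0.0113, "ty": -0.0058, "tz": 0, "grip": -0.5}, {"rx": 0, "ry": 0, "rz": 0.122, "tx": 0.0113, "ty": -0.0058, "tz": 0, "grip": -0.5}, {"rx": 0, "ry": 0, "rz": 0.122, "tx": 0.0113, "ty": -0.0058, "tz": 0, "grip": -0.5}, {"rx": 0, "ry": 0, "rz": 0.122, "tx": 0.0113, "ty": -0.0058, "tz": 0, "grip": -0.5}, {"rx": 0, "ry": 0, "rz": 0, "tx": 0, "ty": 0, "tz": 0, "grip": -0.5}]}}

```text
t: 30.92
position: [0.5372, -0.3906, 0.1377]
orientation: [-1.948, -2.463, -0.002]
ft_force: [0.1, 0.6, 0.3]
grip_width: 0.0693
grip_force: 0.0
```

```bash
python3 k.py; python3 - <<'E'
from h import *
s=snap('side'); t=snap('top'); print(frame(s,'red',.047),frame(s,'blue',.014),frame(t,'blue',.014))
print(pin(s,'side','slide_red',.035))
E
```

```text
[ 0.5372 -0.3906  0.1377] closing 0.233 q7 0.44
top clip_knob [0.4605, -0.3462] 0.75 r 0.0449 q 0.688
top clip_knob [0.4137, 0.0662] 0.33 r 0.384 q -1.605
top clip_toe [0.4444, -0.3732] 0.62 r 0.0762 q 0.736
side clip_knob [0.459, -0.3589] 0.84 r 0.0562 q 0.805
side clip_toe [0.4419, -0.3798] 0.5 r 0.083 q 0.757
[([541.5, -394.3], [56.0, 114.6], -1.349, [276.0, 310.0]), ([423.8, -6.7], [87.5, 64.4], 0.28, [229.0, 221.0])] [] [([429.6, 209.6], [118.3, 68.5], 0.4, [187.0, 254.0])]
[([0.5362, -0.3887], 0.57, [274.0, 311.0]), ([0.4372, 0.0031], 0.42, [236.0, 223.0])]
```

{"fn": "carry_out", "kwargs": {"moves": [{"rx": 0, "ry": 0, "rz": -0.004, "tx": 0, "ty": -0.001, "tz": -0.04, "grip": -0.5}, {"rx": 0, "ry": 0, "rz": 0, "tx": 0, "ty": 0, "tz": -0.04, "grip": -0.5}, {"rx": 0, "ry": 0, "rz": 0, "tx": 0, "ty": 0, "tz": -0.02, "grip": -0.5}, {"rx": 0, "ry": 0, "rz": 0, "tx": 0, "ty": 0, "tz": 0, "grip": -0.5}, {"rx": 0, "ry": 0, "rz": 0, "tx": 0, "ty": 0, "tz": 0, "grip": 1}, {"rx": 0, "ry": 0, "rz": 0, "tx": 0, "ty": 0, "tz": 0, "grip": 1}, {"rx": 0, "ry": 0, "rz": 0, "tx": 0, "ty": 0, "tz": 0, "grip": 1}, {"rx": 0, "ry": 0, "rz": 0, "tx": 0, "ty": 0, "tz": 0, "grip": 1}], "squeeze": 20}}

```text
t: 32.38
position: [0.5385, -0.3927, 0.0407]
orientation: [1.951, 2.458, 0.001]
ft_force: [1.1, 0.2, 6.8]
grip_width: 0.0554
grip_force: 20.0
```

{"fn": "carry_out", "kwargs": {"moves": [{"rx": 0, "ry": 0, "rz": 0, "tx": 0, "ty": 0, "tz": 0, "grip": -0.5}, {"rx": 0, "ry": 0, "rz": 0, "tx": 0, "ty": 0, "tz": 0, "grip": -0.5}, {"rx": 0, "ry": 0, "rz": 0, "tx": 0, "ty": 0, "tz": -0.003, "grip": -0.5}, {"rx": 0, "ry": 0, "rz": 0, "tx": 0, "ty": 0, "tz": 0, "grip": -0.5}, {"rx": 0, "ry": 0, "rz": 0, "tx": 0, "ty": 0, "tz": 0, "grip": 1}, {"rx": 0, "ry": 0, "rz": 0, "tx": 0, "ty": 0, "tz": 0, "grip": 1}, {"rx": 0, "ry": 0, "rz": 0, "tx": 0, "ty": 0, "tz": 0, "grip": 1}], "squeeze": 20}}

```text
t: 33.25
position: [0.537, -0.392, 0.0357]
orientation: [-1.953, -2.461, -0.0]
ft_force: [0.5, 0.6, -0.3]
grip_width: 0.0558
grip_force: 20.0
```

{"fn": "carry_out", "kwargs": {"moves": [{"rx": 0, "ry": 0, "rz": 0, "tx": 0, "ty": 0, "tz": 0.05, "grip": 1}, {"rx": 0, "ry": 0, "rz": 0, "tx": 0, "ty": 0, "tz": 0.05, "grip": 1}, {"rx": 0, "ry": 0, "rz": 0, "tx": 0, "ty": 0, "tz": 0.045, "grip": 1}]}}

```text
t: 33.62
position: [0.537, -0.392, 0.1824]
orientation: [1.953, 2.461, 0.0]
ft_force: [-0.2, -0.6, -0.8]
grip_width: 0.0554
grip_force: 20.0
```

{"fn": "carry_out", "kwargs": {"moves": [{"rx": 0, "ry": 0, "rz": -0.127, "tx": -0.0091, "ty": 0.039, "tz": 0, "grip": 1}, {"rx": 0, "ry": 0, "rz": -0.127, "tx": -0.0091, "ty": 0.039, "tz": 0, "grip": 1}, {"rx": 0, "ry": 0, "rz": -0.127, "tx": -0.0091, "ty": 0.039, "tz": 0, "grip": 1}, {"rx": 0, "ry": 0, "rz": -0.127, "tx": -0.0091, "ty": 0.039, "tz": 0, "grip": 1}, {"rx": 0, "ry": 0, "rz": -0.127, "tx": -0.0091, "ty": 0.039, "tz": 0, "grip": 1}, {"rx": 0, "ry": 0, "rz": -0.127, "tx": -0.0091, "ty": 0.039, "tz": 0, "grip": 1}, {"rx": 0, "ry": 0, "rz": -0.127, "tx": -0.0091, "ty": 0.039, "tz": 0, "grip": 1}, {"rx": 0, "ry": 0, "rz": -0.127, "tx": -0.0091, "ty": 0.039, "tz": 0, "grip": 1}, {"rx": 0, "ry": 0, "rz": -0.127, "tx": -0.0091, "ty": 0.039, "tz": 0, "grip": 1}, {"rx": 0, "ry": 0, "rz": -0.127, "tx": -0.0091, "ty": 0.039, "tz": 0, "grip": 1}, {"rx": 0, "ry": 0, "rz": -0.127, "tx": -0.0091, "ty": 0.039, "tz": 0, "grip": 1}, {"rx": 0, "ry": 0, "rz": -0.127, "tx": -0.0091, "ty": 0.039, "tz": 0, "grip": 1}]}}

```text
t: 35.12
position: [0.4273, 0.0771, 0.1809]
orientation: [3.112, 0.426, 0.001]
ft_force: [0.5, 0.0, -1.4]
grip_width: 0.0561
grip_force: 20.0
```

{"fn": "carry_out", "kwargs": {"moves": [{"rx": 0, "ry": 0, "rz": 0, "tx": 0, "ty": 0, "tz": -0.05, "grip": 1}, {"rx": 0, "ry": 0, "rz": 0, "tx": 0, "ty": 0, "tz": -0.05, "grip": 1}, {"rx": 0, "ry": 0, "rz": 0, "tx": 0, "ty": 0, "tz": -0.04, "grip": 1}, {"rx": 0, "ry": 0, "rz": 0, "tx": 0, "ty": 0, "tz": 0, "grip": 1}, {"rx": 0, "ry": 0, "rz": 0, "tx": 0, "ty": 0, "tz": 0, "grip": 1}]}}

```text
t: 35.75
position: [0.4286, 0.0764, 0.0418]
orientation: [-3.111, -0.433, -0.002]
ft_force: [0.3, 0.0, -1.1]
grip_width: 0.0559
grip_force: 20.0
```

```bash
python3 k.py
```

```text
[0.4286 0.0764 0.0418] closing -1.294 q7 -1.96
top clip_knob [0.4567, -0.3505] 0.64 r 0.0506 q 0.68
top clip_toe [0.443, -0.3691] 0.58 r 0.0737 q 0.689
side clip_knob [0.4571, -0.3437] 0.66 r 0.0452 q 0.594
side clip_knob [0.4348, -0.2143] 0.6 r 0.1099 q -1.295
side clip_toe [0.4371, -0.3792] 0.48 r 0.0853 q 0.706
```

{"fn": "carry_out", "kwargs": {"moves": [{"rx": 0, "ry": 0, "rz": 0, "tx": 0, "ty": 0, "tz": -0.025, "grip": 1}, {"rx": 0, "ry": 0, "rz": 0, "tx": 0, "ty": 0, "tz": -0.012, "grip": 1}, {"rx": 0, "ry": 0, "rz": 0, "tx": 0, "ty": 0, "tz": 0, "grip": 1}, {"rx": 0, "ry": 0, "rz": 0, "tx": 0, "ty": 0, "tz": 0, "grip": -0.5}, {"rx": 0, "ry": 0, "rz": 0, "tx": 0, "ty": 0, "tz": 0, "grip": -0.5}, {"rx": 0, "ry": 0, "rz": 0, "tx": 0, "ty": 0, "tz": 0, "grip": -0.5}, {"rx": 0, "ry": 0, "rz": 0, "tx": 0, "ty": 0, "tz": 0.05, "grip": -0.5}, {"rx": 0, "ry": 0, "rz": 0, "tx": 0, "ty": 0, "tz": 0.05, "grip": -0.5}, {"rx": 0, "ry": 0, "rz": 0, "tx": 0, "ty": 0, "tz": 0, "grip": -0.5}]}}

```text
t: 37.17
position: [0.4308, 0.0763, 0.107]
orientation: [3.111, 0.431, 0.011]
ft_force: [-0.6, -0.2, -0.8]
grip_width: 0.0687
grip_force: 0.0
```

```bash
python3 - <<'E'
from h import *
s=snap('side','s7'); t=snap('top','t7')
st=manip.get_state();print(st['position'].round(4),st['qpos'].round(2))
def win(c,col,lo,hi,z):
    hsv=cv2.cvtColor(c['image'],cv2.COLOR_RGB2HSV); print(col,frame(c,col,z))
for n,c in(('side',s),('top',t)):
    for k in('red','blue'): print(n,k,frame(c,k,.014),pin(c,n,'slide_'+k,.002))
c=s; u=proj(c,[.429,.14,.01]).astype(int); k=cv2.resize(c['image'][u[1]-30:u[1]+30,u[0]-40:u[0]+40,::-1],(800,600),interpolation=2)
for (x,y,a) in((.4286,.0764,.275),(.4313,.2135,.41)):
    for h,L,W in((0.002,.06,.035),(.014,.055,.028)):
        P=[proj(c,stpt((i*L,j*W,h),x,y,a)) for i,j in((-1,-1),(1,-1),(1,1),(-1,1))]
        cv2.polylines(k,[np.array([(z-u+[40,30]+.5)*10 for z in P],np.int32)],True,(0,255,0),1)
cv2.imwrite('pics/m7.png',k)
E
```

```text
[0.4281 0.0754 0.1041] [ 0.38  0.35 -0.71  2.17  0.34  0.73 -1.85]
side red [] [([0.4269, 0.0775], 0.83, [234.0, 220.0]), ([0.4243, 0.0751], 0.41, [233.0, 221.0])]
side blue [] [([0.4238, 0.2374], 0.85, [235.0, 197.0]), ([0.456, -0.2808], 0.31, [240.0, 293.0])]
top red [] []
top blue [] [([0.4243, 0.216], 0.75, [185.0, 255.0])]
```

View pics/m7.png

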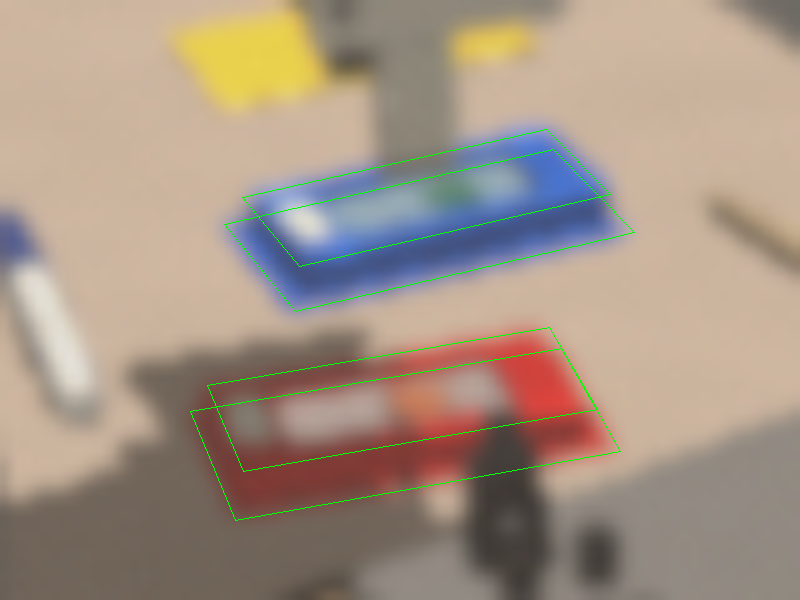

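Red lies squarely on its pad, and the blue outline matches the blue slide. Next I'll grip blue.

{"fn": "carry_out", "kwargs": {"moves": [{"rx": 0, "ry": 0, "rz": 0.046, "tx": 0.001, "ty": 0.046, "tz": 0.02, "grip": -1}, {"rx": 0, "ry": 0, "rz": 0.046, "tx": 0.001, "ty": 0.046, "tz": 0, "grip": -1}, {"rx": 0, "ry": 0, "rz": 0.046, "tx": 0.001, "ty": 0.046, "tz": 0, "grip": -1}, {"rx": 0, "ry": 0, "rz": 0, "tx": 0, "ty": 0, "tz": -0.04, "grip": -1}, {"rx": 0, "ry": 0, "rz": 0, "tx": 0, "ty": 0, "tz": -0.03, "grip": -1}, {"rx": 0, "ry": 0, "rz": 0, "tx": 0, "ty": 0, "tz": 0, "grip": -1}, {"rx": 0, "ry": 0, "rz": 0, "tx": 0, "ty": 0, "tz": 0, "grip": -1}]}}

```text
t: 38.35
position: [0.4307, 0.2143, 0.054]
orientation: [-3.074, -0.646, 0.001]
ft_force: [0.5, -1.1, 0.2]
grip_width: 0.0919
grip_force: 0.0
```

```bash
python3 - <<'E'
from h import *
st=manip.get_state(); M=R.from_rotvec(st['orientation']).as_matrix(); print(st['position'].round(4),'closing',np.arctan2(M[1,1],M[0,1]).round(3),'q',st['qpos'].round(2),'tilt',M[:2,2].round(3))
E
```

```text
[0.4307 0.2143 0.054 ] closing -1.157 q [ 0.04  0.53 -0.67  2.08  0.51  0.7  -2.13] tilt [-0.  0.]
```

{"fn": "carry_out", "kwargs": {"moves": [{"rx": 0, "ry": 0, "rz": 0, "tx": 0, "ty": 0, "tz": -0.03, "grip": -1}, {"rx": 0, "ry": 0, "rz": 0, "tx": 0, "ty": 0, "tz": -0.015, "grip": -1}, {"rx": 0, "ry": 0, "rz": 0, "tx": 0, "ty": 0, "tz": -0.005, "grip": -1}, {"rx": 0, "ry": 0, "rz": 0, "tx": 0, "ty": 0, "tz": 0, "grip": -1}, {"rx": 0, "ry": 0, "rz": 0, "tx": 0, "ty": 0, "tz": 0, "grip": 1}, {"rx": 0, "ry": 0, "rz": 0, "tx": 0, "ty": 0, "tz": 0, "grip": 1}, {"rx": 0, "ry": 0, "rz": 0, "tx": 0, "ty": 0, "tz": 0, "grip": 1}, {"rx": 0, "ry": 0, "rz": 0, "tx": 0, "ty": 0, "tz": 0, "grip": 1}, {"rx": 0, "ry": 0, "rz": 0, "tx": 0, "ty": 0, "tz": 0, "grip": 1}], "squeeze": 20}}

```text
t: 39.48
position: [0.4309, 0.214, 0.0039]
orientation: [3.075, 0.645, 0.0]
ft_force: [0.2, -0.3, 2.1]
grip_width: 0.0558
grip_force: 19.9
```

{"fn": "carry_out", "kwargs": {"moves": [{"rx": 0, "ry": 0, "rz": 0, "tx": 0, "ty": 0, "tz": 0.045, "grip": 1}, {"rx": 0, "ry": 0, "rz": 0, "tx": 0, "ty": 0, "tz": 0.045, "grip": 1}, {"rx": 0, "ry": 0, "rz": 0, "tx": 0, "ty": 0, "tz": 0.045, "grip": 1}, {"rx": 0, "ry": 0, "rz": 0, "tx": 0, "ty": 0, "tz": 0.045, "grip": 1}, {"rx": 0, "ry": 0, "rz": 0.099, "tx": 0.0076, "ty": -0.0433, "tz": 0, "grip": 1}, {"rx": 0, "ry": 0, "rz": 0.099, "tx": 0.0076, "ty": -0.0433, "tz": 0, "grip": 1}, {"rx": 0, "ry": 0, "rz": 0.099, "tx": 0.0076, "ty": -0.0433, "tz": 0, "grip": 1}, {"rx": 0, "ry": 0, "rz": 0.099, "tx": 0.0076, "ty": -0.0433, "tz": 0, "grip": 1}, {"rx": 0, "ry": 0, "rz": 0.099, "tx": 0.0076, "ty": -0.0433, "tz": 0, "grip": 1}, {"rx": 0, "ry": 0, "rz": 0.099, "tx": 0.0076, "ty": -0.0433, "tz": 0, "grip": 1}]}}

```text
t: 40.72
position: [0.4762, -0.0474, 0.1836]
orientation: [2.749, 1.521, -0.0]
ft_force: [0.2, 0.3, -1.3]
grip_width: 0.0555
grip_force: 19.9
```

{"fn": "carry_out", "kwargs": {"moves": [{"rx": 0, "ry": 0, "rz": 0.099, "tx": 0.0076, "ty": -0.0433, "tz": 0, "grip": 1}, {"rx": 0, "ry": 0, "rz": 0.099, "tx": 0.0076, "ty": -0.0433, "tz": 0, "grip": 1}, {"rx": 0, "ry": 0, "rz": 0.099, "tx": 0.0076, "ty": -0.0433, "tz": 0, "grip": 1}, {"rx": 0, "ry": 0, "rz": 0.099, "tx": 0.0076, "ty": -0.0433, "tz": 0, "grip": 1}, {"rx": 0, "ry": 0, "rz": 0.099, "tx": 0.0076, "ty": -0.0433, "tz": 0, "grip": 1}, {"rx": 0, "ry": 0, "rz": 0.099, "tx": 0.0076, "ty": -0.0433, "tz": 0, "grip": 1}, {"rx": 0, "ry": 0, "rz": 0.099, "tx": 0.0076, "ty": -0.0433, "tz": 0, "grip": 1}, {"rx": 0, "ry": 0, "rz": 0.099, "tx": 0.0076, "ty": -0.0433, "tz": 0, "grip": 1}, {"rx": 0, "ry": 0, "rz": 0, "tx": 0, "ty": 0, "tz": 0, "grip": 1}, {"rx": 0, "ry": 0, "rz": 0, "tx": 0, "ty": 0, "tz": 0, "grip": 1}]}}

```text
t: 41.98
position: [0.5369, -0.3914, 0.183]
orientation: [-1.953, -2.459, -0.001]
ft_force: [-0.9, 0.6, -0.4]
grip_width: 0.0559
grip_force: 19.9
```

```bash
python3 k.py
```

```text
[ 0.5369 -0.3914  0.183 ] closing 0.229 q7 0.42
top clip_knob [0.4568, -0.3562] 0.8 r 0.0552 q 0.745
top clip_toe [0.5569, 0.1429] 0.69 r 0.4587 q -1.95
top clip_toe [0.4354, -0.3674] 0.52 r 0.0773 q 0.597
side clip_knob [0.4557, -0.3488] 0.71 r 0.0499 q 0.643
side clip_toe [0.4384, -0.3718] 0.63 r 0.0787 q 0.663
```

Down to the same height as red's check picture (0.0547). Then I'll compare the slide edges numerically.

{"fn": "carry_out", "kwargs": {"moves": [{"rx": 0, "ry": 0, "rz": 0, "tx": 0, "ty": 0, "tz": -0.05, "grip": 1}, {"rx": 0, "ry": 0, "rz": 0, "tx": 0, "ty": 0, "tz": -0.05, "grip": 1}, {"rx": 0, "ry": 0, "rz": 0, "tx": 0, "ty": 0, "tz": -0.028, "grip": 1}, {"rx": 0, "ry": 0, "rz": 0, "tx": 0, "ty": 0, "tz": 0, "grip": 1}, {"rx": 0, "ry": 0, "rz": 0, "tx": 0, "ty": 0, "tz": 0, "grip": 1}]}}

```text
t: 42.9
position: [0.5384, -0.3924, 0.0573]
orientation: [1.951, 2.459, 0.001]
ft_force: [0.1, 0.1, -1.4]
grip_width: 0.0558
grip_force: 19.9
```

```bash
python3 - <<'E'
from h import *
s=snap('side','s8'); st=manip.get_state(); M=R.from_rotvec(st['orientation']).as_matrix(); print(st['position'].round(4),np.arctan2(M[1,1],M[0,1]).round(3))
def edges(im,ch,p):
    # slide's saturated pixels in an area round the tcp: extreme corners
    i=im.astype(int); o=[k for k in range(3) if k!=ch]
    sat=(i[:,:,ch]-np.maximum(i[:,:,o[0]],i[:,:,o[1]])) if ch==0 else (i[:,:,2]-i[:,:,0])
    u=proj(s,p); m=np.zeros(sat.shape,bool); y0,x0=int(u[1]),int(u[0])
    sub=sat[y0-30:y0+35,x0-25:x0+30]; b=sub>25
    ys,xs=np.nonzero(b); ys=ys+y0-30-u[1]; xs=xs+x0-25-u[0]
    # extents along bottom-right, top-right, bottom etc relative to the projected tcp
    return {n:round(float(np.sort(f)[-6:].mean()),1) for n,f in dict(down=ys,up=-ys,right=xs,br=xs*.5+ys*.87,tr=xs*.5-ys*.87,bl=-xs*.5+ys*.87).items()},len(ys)
a=cv2.imread('pics/r3s.png')[:,:,::-1]
print('red',edges(a,0,[.5361,-.3913,.0547])); print('blue',edges(s['image'],2,st['position']))
E
```

```text
[ 0.5387 -0.3927  0.0578] 0.229
red ({'down': 18.7, 'up': 21.1, 'right': 19.8, 'br': 21.1, 'tr': 20.1, 'bl': 18.5}, 636)
blue ({'down': 17.5, 'up': 21.4, 'right': 19.4, 'br': 19.9, 'tr': 20.4, 'bl': 17.6}, 562)
```

{"fn": "carry_out", "kwargs": {"moves": [{"rx": 0, "ry": 0, "rz": 0, "tx": -0.0012, "ty": -0.0005, "tz": -0.006, "grip": 1}, {"rx": 0, "ry": 0, "rz": 0, "tx": 0, "ty": 0, "tz": -0.006, "grip": 1}, {"rx": 0, "ry": 0, "rz": 0, "tx": 0, "ty": 0, "tz": -0.005, "grip": 1}, {"rx": 0, "ry": 0, "rz": 0, "tx": 0, "ty": 0, "tz": 0, "grip": 1}, {"rx": 0, "ry": 0, "rz": 0, "tx": 0, "ty": 0, "tz": 0, "grip": 1}]}}

```text
t: 43.58
position: [0.5361, -0.3926, 0.0387]
orientation: [-1.953, -2.461, -0.0]
ft_force: [0.8, 0.1, -0.5]
grip_width: 0.056
grip_force: 19.9
```

{"fn": "carry_out", "kwargs": {"moves": [{"rx": 0, "ry": 0, "rz": 0, "tx": 0, "ty": 0, "tz": -0.003, "grip": 1}, {"rx": 0, "ry": 0, "rz": 0, "tx": 0, "ty": 0, "tz": 0, "grip": 1}, {"rx": 0, "ry": 0, "rz": 0, "tx": 0, "ty": 0, "tz": 0, "grip": 1}]}}

```text
t: 43.95
position: [0.5362, -0.3929, 0.0369]
orientation: [1.952, 2.461, -0.001]
ft_force: [-2.3, 0.8, 6.4]
grip_width: 0.0555
grip_force: 19.9
```

{"fn": "carry_out", "kwargs": {"moves": [{"rx": 0, "ry": 0, "rz": 0, "tx": 0, "ty": 0, "tz": 0, "grip": -0.5}, {"rx": 0, "ry": 0, "rz": 0, "tx": 0, "ty": 0, "tz": 0, "grip": -0.5}, {"rx": 0, "ry": 0, "rz": 0, "tx": 0, "ty": 0, "tz": 0, "grip": -0.5}, {"rx": 0, "ry": 0, "rz": 0, "tx": 0, "ty": 0, "tz": 0.05, "grip": -0.5}, {"rx": 0, "ry": 0, "rz": 0, "tx": 0, "ty": 0, "tz": 0.05, "grip": -0.5}, {"rx": 0, "ry": 0, "rz": 0, "tx": 0, "ty": 0, "tz": 0, "grip": -0.5}]}}

```text
t: 44.7
position: [0.5391, -0.3939, 0.1406]
orientation: [1.948, 2.454, 0.001]
ft_force: [0.7, 0.8, -0.3]
grip_width: 0.0691
grip_force: 0.0
```

```bash
python3 k.py; python3 - <<'E'
from h import *
s=snap('side','s9')
# compare blue outline in the seat with the model
P=[proj(s,stpt((i*.028,j*.055,.047),.5374,-.3915,.228)) for i,j in((-1,-1),(1,-1),(1,1),(-1,1))]
i=s['image'].astype(int); m=((i[:,:,2]-i[:,:,0])>25).astype(np.uint8); m[:270]=0;m[350:]=0;m[:,:230]=0;m[:,310:]=0
ys,xs=np.nonzero(m); r=cv2.minAreaRect(np.float32([ray(s,(x,y),.044)[:2]*1000 for x,y in zip(xs,ys)])); print(r,len(ys))
a=cv2.imread('pics/s5.png')[:,:,::-1].astype(int); m=((a[:,:,0]-np.maximum(a[:,:,1],a[:,:,2]))>25); m[:270]=0;m[350:]=0;m[:,:230]=0;m[:,310:]=0
ys,xs=np.nonzero(m); r=cv2.minAreaRect(np.float32([ray(s,(x,y),.044)[:2]*1000 for x,y in zip(xs,ys)])); print('red ref',r,len(ys))
print(pin(s,'side','slide_blue',.035))
E
```

```text
[ 0.5391 -0.3939  0.1406] closing 0.229 q7 0.39
top clip_knob [0.4569, -0.3511] 0.48 r 0.051 q 0.69
top clip_toe [0.4411, -0.3658] 0.48 r 0.0723 q 0.64
top clip_toe [0.5316, -0.3844] 0.37 r 0.0858 q 1.878
side clip_knob [0.4587, -0.3508] 0.72 r 0.0496 q 0.716
side clip_toe [0.4465, -0.3784] 0.52 r 0.0794 q 0.795
((535.6154174804688, -390.11419677734375), (60.19660568237305, 123.84497833251953), 13.863977432250977) 665
red ref ((570.2606811523438, -356.3580627441406), (147.0543975830078, 181.59954833984375), 10.737162590026855) 767
[([0.5355, -0.3738], 0.82, [274.0, 307.0])]
```

Blue is seated at (0.536,-0.390) and aligned. On to the knob.

{"fn": "carry_out", "kwargs": {"moves": [{"rx": 0, "ry": 0, "rz": -0.122, "tx": -0.0112, "ty": 0.006, "tz": 0, "grip": 0}, {"rx": 0, "ry": 0, "rz": -0.122, "tx": -0.0112, "ty": 0.006, "tz": 0, "grip": 0}, {"rx": 0, "ry": 0, "rz": -0.122, "tx": -0.0112, "ty": 0.006, "tz": 0, "grip": 0}, {"rx": 0, "ry": 0, "rz": -0.122, "tx": -0.0112, "ty": 0.006, "tz": 0, "grip": 0}, {"rx": 0, "ry": 0, "rz": -0.122, "tx": -0.0112, "ty": 0.006, "tz": 0, "grip": 0}, {"rx": 0, "ry": 0, "rz": -0.122, "tx": -0.0112, "ty": 0.006, "tz": 0, "grip": 0}, {"rx": 0, "ry": 0, "rz": -0.122, "tx": -0.0112, "ty": 0.006, "tz": 0, "grip": 0}, {"rx": 0, "ry": 0, "rz": 0, "tx": 0, "ty": 0, "tz": 0, "grip": 0}, {"rx": 0, "ry": 0, "rz": 0, "tx": 0, "ty": 0, "tz": 0, "grip": 0}]}}

```text
t: 46.22
position: [0.4581, -0.351, 0.1357]
orientation: [2.795, 1.434, 0.001]
ft_force: [0.2, 0.5, 0.1]
grip_width: 0.0461
grip_force: 0.0
```

{"fn": "carry_out", "kwargs": {"moves": [{"rx": 0, "ry": 0, "rz": 0, "tx": 0, "ty": 0, "tz": -0.04, "grip": 0}, {"rx": 0, "ry": 0, "rz": 0, "tx": 0, "ty": 0, "tz": -0.026, "grip": 0}, {"rx": 0, "ry": 0, "rz": 0, "tx": 0, "ty": 0, "tz": 0, "grip": 0}, {"rx": 0, "ry": 0, "rz": 0, "tx": 0, "ty": 0, "tz": 0, "grip": 1}, {"rx": 0, "ry": 0, "rz": 0, "tx": 0, "ty": 0, "tz": 0, "grip": 1}, {"rx": 0, "ry": 0, "rz": 0, "tx": 0, "ty": 0, "tz": 0, "grip": 1}, {"rx": 0, "ry": 0, "rz": 0, "tx": 0, "ty": 0, "tz": 0, "grip": 1}, {"rx": 0, "ry": 0, "rz": 0, "tx": 0, "ty": 0, "tz": 0, "grip": 1}], "squeeze": 12}}

```text
t: 47.22
position: [0.4579, -0.3512, 0.0703]
orientation: [2.796, 1.43, 0.0]
ft_force: [0.3, 0.4, 3.0]
grip_width: 0.0128
grip_force: 12.0
```

{"fn": "carry_out", "kwargs": {"moves": [{"rx": 0, "ry": 0, "rz": 0.114, "tx": 0.0049, "ty": -0.003, "tz": 0, "grip": 1}, {"rx": 0, "ry": 0, "rz": 0.114, "tx": 0.0052, "ty": -0.0025, "tz": 0, "grip": 1}, {"rx": 0, "ry": 0, "rz": 0.114, "tx": 0.0054, "ty": -0.0019, "tz": 0, "grip": 1}, {"rx": 0, "ry": 0, "rz": 0.114, "tx": 0.0056, "ty": -0.0012, "tz": 0, "grip": 1}, {"rx": 0, "ry": 0, "rz": 0.114, "tx": 0.0057, "ty": -0.0006, "tz": 0, "grip": 1}, {"rx": 0, "ry": 0, "rz": 0.114, "tx": 0.0057, "ty": 0, "tz": 0, "grip": 1}, {"rx": 0, "ry": 0, "rz": 0.114, "tx": 0.0056, "ty": 0.0008, "tz": 0, "grip": 1}, {"rx": 0, "ry": 0, "rz": 0.114, "tx": 0.0056, "ty": 0.0014, "tz": 0, "grip": 1}, {"rx": 0, "ry": 0, "rz": 0.114, "tx": 0.0054, "ty": 0.002, "tz": 0, "grip": 1}, {"rx": 0, "ry": 0, "rz": 0.114, "tx": 0.0052, "ty": 0.0027, "tz": 0, "grip": 1}, {"rx": 0, "ry": 0, "rz": 0, "tx": 0, "ty": 0, "tz": 0, "grip": 1}], "squeeze": 25}}

```text
t: 48.6
position: [0.5126, -0.355, 0.0705]
orientation: [1.583, 2.71, -0.002]
ft_force: [1.3, -4.9, 4.0]
grip_width: 0.0126
grip_force: 25.0
```

Same end position as with red. I'll wait, then swing back.

{"fn": "carry_out", "kwargs": {"moves": [{"rx": 0, "ry": 0, "rz": 0, "tx": 0, "ty": 0, "tz": 0, "grip": 1}, {"rx": 0, "ry": 0, "rz": 0, "tx": 0, "ty": 0, "tz": 0, "grip": 1}, {"rx": 0, "ry": 0, "rz": 0, "tx": 0, "ty": 0, "tz": 0, "grip": 1}, {"rx": 0, "ry": 0, "rz": 0, "tx": 0, "ty": 0, "tz": 0, "grip": 1}, {"rx": 0, "ry": 0, "rz": 0, "tx": 0, "ty": 0, "tz": 0, "grip": 1}, {"rx": 0, "ry": 0, "rz": 0, "tx": 0, "ty": 0, "tz": 0, "grip": 1}, {"rx": 0, "ry": 0, "rz": 0, "tx": 0, "ty": 0, "tz": 0, "grip": 1}, {"rx": 0, "ry": 0, "rz": 0, "tx": 0, "ty": 0, "tz": 0, "grip": 1}, {"rx": 0, "ry": 0, "rz": 0, "tx": 0, "ty": 0, "tz": 0, "grip": 1}, {"rx": 0, "ry": 0, "rz": 0, "tx": 0, "ty": 0, "tz": 0, "grip": 1}, {"rx": 0, "ry": 0, "rz": 0, "tx": 0, "ty": 0, "tz": 0, "grip": 1}, {"rx": 0, "ry": 0, "rz": 0, "tx": 0, "ty": 0, "tz": 0, "grip": 1}]}}

```text
t: 50.1
position: [0.5126, -0.355, 0.0705]
orientation: [1.585, 2.709, -0.002]
ft_force: [1.4, -4.7, 2.7]
grip_width: 0.0125
grip_force: 25.0
```

{"fn": "carry_out", "kwargs": {"moves": [{"rx": 0, "ry": 0, "rz": 0, "tx": 0, "ty": 0, "tz": 0, "grip": 1}, {"rx": 0, "ry": 0, "rz": 0, "tx": 0, "ty": 0, "tz": 0, "grip": 1}, {"rx": 0, "ry": 0, "rz": 0, "tx": 0, "ty": 0, "tz": 0, "grip": 1}, {"rx": 0, "ry": 0, "rz": 0, "tx": 0, "ty": 0, "tz": 0, "grip": 1}, {"rx": 0, "ry": 0, "rz": 0, "tx": 0, "ty": 0, "tz": 0, "grip": 1}, {"rx": 0, "ry": 0, "rz": 0, "tx": 0, "ty": 0, "tz": 0, "grip": 1}]}}

```text
t: 50.85
position: [0.5126, -0.355, 0.0705]
orientation: [1.585, 2.709, -0.002]
ft_force: [2.4, -5.5, 3.7]
grip_width: 0.0126
grip_force: 25.0
```

{"fn": "carry_out", "kwargs": {"moves": [{"rx": 0, "ry": 0, "rz": -0.114, "tx": -0.0052, "ty": -0.0027, "tz": 0, "grip": 1}, {"rx": 0, "ry": 0, "rz": -0.114, "tx": -0.0054, "ty": -0.002, "tz": 0, "grip": 1}, {"rx": 0, "ry": 0, "rz": -0.114, "tx": -0.0056, "ty": -0.0014, "tz": 0, "grip": 1}, {"rx": 0, "ry": 0, "rz": -0.114, "tx": -0.0056, "ty": -0.0008, "tz": 0, "grip": 1}, {"rx": 0, "ry": 0, "rz": -0.114, "tx": -0.0057, "ty": 0, "tz": 0, "grip": 1}, {"rx": 0, "ry": 0, "rz": -0.114, "tx": -0.0057, "ty": 0.0006, "tz": 0, "grip": 1}, {"rx": 0, "ry": 0, "rz": -0.114, "tx": -0.0056, "ty": 0.0012, "tz": 0, "grip": 1}, {"rx": 0, "ry": 0, "rz": -0.114, "tx": -0.0054, "ty": 0.0019, "tz": 0, "grip": 1}, {"rx": 0, "ry": 0, "rz": -0.114, "tx": -0.0052, "ty": 0.0025, "tz": 0, "grip": 1}, {"rx": 0, "ry": 0, "rz": -0.114, "tx": -0.0049, "ty": 0.003, "tz": 0, "grip": 1}, {"rx": 0, "ry": 0, "rz": 0, "tx": 0, "ty": 0, "tz": 0, "grip": 1}]}}

```text
t: 52.22
position: [0.4575, -0.3508, 0.0703]
orientation: [2.797, 1.43, -0.0]
ft_force: [-0.3, -1.9, 6.3]
grip_width: 0.0126
grip_force: 25.0
```

{"fn": "carry_out", "kwargs": {"moves": [{"rx": 0, "ry": 0, "rz": 0, "tx": 0, "ty": 0, "tz": 0, "grip": 0}, {"rx": 0, "ry": 0, "rz": 0, "tx": 0, "ty": 0, "tz": 0, "grip": 0}, {"rx": 0, "ry": 0, "rz": 0, "tx": 0, "ty": 0, "tz": 0.04, "grip": 0}, {"rx": 0, "ry": 0, "rz": 0, "tx": 0, "ty": 0, "tz": 0.03, "grip": -0.5}, {"rx": 0, "ry": 0, "rz": 0.122, "tx": 0.0113, "ty": -0.0058, "tz": 0, "grip": -0.5}, {"rx": 0, "ry": 0, "rz": 0.122, "tx": 0.0113, "ty": -0.0058, "tz": 0, "grip": -0.5}, {"rx": 0, "ry": 0, "rz": 0.122, "tx": 0.0113, "ty": -0.0058, "tz": 0, "grip": -0.5}, {"rx": 0, "ry": 0, "rz": 0.122, "tx": 0.0113, "ty": -0.0058, "tz": 0, "grip": -0.5}, {"rx": 0, "ry": 0, "rz": 0.122, "tx": 0.0113, "ty": -0.0058, "tz": 0, "grip": -0.5}, {"rx": 0, "ry": 0, "rz": 0.122, "tx": 0.0113, "ty": -0.0058, "tz": 0, "grip": -0.5}, {"rx": 0, "ry": 0, "rz": 0.122, "tx": 0.0113, "ty": -0.0058, "tz": 0, "grip": -0.5}, {"rx": 0, "ry": 0, "rz": 0, "tx": 0, "ty": 0, "tz": 0, "grip": -0.5}]}}

```text
t: 53.72
position: [0.537, -0.3908, 0.1387]
orientation: [-1.953, -2.459, -0.003]
ft_force: [-0.2, -0.1, 0.1]
grip_width: 0.0687
grip_force: 0.0
```

```bash
python3 k.py; python3 - <<'E'
from h import *
s=snap('side','s10'); t=snap('top','t10')
i=s['image'].astype(int); m=((i[:,:,2]-i[:,:,0])>25).astype(np.uint8); m[:270]=0;m[350:]=0;m[:,:230]=0;m[:,310:]=0
ys,xs=np.nonzero(m); r=cv2.minAreaRect(np.float32([ray(s,(x,y),.044)[:2]*1000 for x,y in zip(xs,ys)])); print(r,len(ys))
print(frame(t,'red',.014),frame(t,'blue',.002),pin(t,'top','slide_red',.002),pin(s,'side','slide_red',.002))
E
```

```text
[ 0.537  -0.3908  0.1387] closing 0.228 q7 0.39
top clip_knob [0.448, -0.3589] 0.67 r 0.0626 q 0.653
top clip_toe [0.4375, -0.3691] 0.44 r 0.0772 q 0.632
side clip_knob [0.4549, -0.354] 0.72 r 0.0545 q 0.694
side clip_toe [0.4407, -0.3673] 0.38 r 0.0737 q 0.649
((541.5909423828125, -389.12249755859375), (59.76885223388672, 123.71139526367188), 13.237993240356445) 654
[([426.5, 76.0], [117.2, 68.6], 0.278, [236.0, 255.0])] [([429.7, 212.0], [117.5, 69.2], 0.4, [187.0, 254.0]), ([545.9, -395.7], [58.9, 102.6], -1.359, [408.0, 214.0])] [([0.4298, 0.0747], 0.74, [237.0, 254.0])] [([0.4309, 0.0767], 0.68, [236.0, 221.0])]
```

{"fn": "carry_out", "kwargs": {"moves": [{"rx": 0, "ry": 0, "rz": 0, "tx": 0.001, "ty": -0.001, "tz": -0.04, "grip": -0.5}, {"rx": 0, "ry": 0, "rz": 0, "tx": 0, "ty": 0, "tz": -0.04, "grip": -0.5}, {"rx": 0, "ry": 0, "rz": 0, "tx": 0, "ty": 0, "tz": -0.023, "grip": -0.5}, {"rx": 0, "ry": 0, "rz": 0, "tx": 0, "ty": 0, "tz": 0, "grip": -0.5}, {"rx": 0, "ry": 0, "rz": 0, "tx": 0, "ty": 0, "tz": 0, "grip": 1}, {"rx": 0, "ry": 0, "rz": 0, "tx": 0, "ty": 0, "tz": 0, "grip": 1}, {"rx": 0, "ry": 0, "rz": 0, "tx": 0, "ty": 0, "tz": 0, "grip": 1}, {"rx": 0, "ry": 0, "rz": 0, "tx": 0, "ty": 0, "tz": 0, "grip": 1}], "squeeze": 20}}

```text
t: 55.22
position: [0.5391, -0.3929, 0.0386]
orientation: [1.951, 2.458, 0.001]
ft_force: [0.9, 0.4, 6.8]
grip_width: 0.0559
grip_force: 20.0
```

{"fn": "carry_out", "kwargs": {"moves": [{"rx": 0, "ry": 0, "rz": 0, "tx": 0, "ty": 0, "tz": 0.05, "grip": 1}, {"rx": 0, "ry": 0, "rz": 0, "tx": 0, "ty": 0, "tz": 0.05, "grip": 1}, {"rx": 0, "ry": 0, "rz": 0, "tx": 0, "ty": 0, "tz": 0.045, "grip": 1}, {"rx": 0, "ry": 0, "rz": -0.1, "tx": -0.0078, "ty": 0.0432, "tz": 0, "grip": 1}, {"rx": 0, "ry": 0, "rz": -0.1, "tx": -0.0078, "ty": 0.0432, "tz": 0, "grip": 1}, {"rx": 0, "ry": 0, "rz": -0.1, "tx": -0.0078, "ty": 0.0432, "tz": 0, "grip": 1}, {"rx": 0, "ry": 0, "rz": -0.1, "tx": -0.0078, "ty": 0.0432, "tz": 0, "grip": 1}, {"rx": 0, "ry": 0, "rz": -0.1, "tx": -0.0078, "ty": 0.0432, "tz": 0, "grip": 1}, {"rx": 0, "ry": 0, "rz": -0.1, "tx": -0.0078, "ty": 0.0432, "tz": 0, "grip": 1}, {"rx": 0, "ry": 0, "rz": -0.1, "tx": -0.0078, "ty": 0.0432, "tz": 0, "grip": 1}]}}

```text
t: 56.48
position: [0.4824, -0.0888, 0.1819]
orientation: [2.681, 1.637, -0.001]
ft_force: [0.8, 0.2, -1.1]
grip_width: 0.0556
grip_force: 20.0
```

{"fn": "carry_out", "kwargs": {"moves": [{"rx": 0, "ry": 0, "rz": -0.1, "tx": -0.0078, "ty": 0.0432, "tz": 0, "grip": 1}, {"rx": 0, "ry": 0, "rz": -0.1, "tx": -0.0078, "ty": 0.0432, "tz": 0, "grip": 1}, {"rx": 0, "ry": 0, "rz": -0.1, "tx": -0.0078, "ty": 0.0432, "tz": 0, "grip": 1}, {"rx": 0, "ry": 0, "rz": -0.1, "tx": -0.0078, "ty": 0.0432, "tz": 0, "grip": 1}, {"rx": 0, "ry": 0, "rz": -0.1, "tx": -0.0078, "ty": 0.0432, "tz": 0, "grip": 1}, {"rx": 0, "ry": 0, "rz": -0.1, "tx": -0.0078, "ty": 0.0432, "tz": 0, "grip": 1}, {"rx": 0, "ry": 0, "rz": -0.1, "tx": -0.0078, "ty": 0.0432, "tz": 0, "grip": 1}, {"rx": 0, "ry": 0, "rz": 0, "tx": 0, "ty": 0, "tz": -0.05, "grip": 1}, {"rx": 0, "ry": 0, "rz": 0, "tx": 0, "ty": 0, "tz": -0.05, "grip": 1}, {"rx": 0, "ry": 0, "rz": 0, "tx": 0, "ty": 0, "tz": -0.04, "grip": 1}, {"rx": 0, "ry": 0, "rz": 0, "tx": 0, "ty": 0, "tz": 0, "grip": 1}, {"rx": 0, "ry": 0, "rz": 0, "tx": 0, "ty": 0, "tz": 0, "grip": 1}]}}

```text
t: 57.98
position: [0.4292, 0.2131, 0.043]
orientation: [-3.079, -0.624, -0.002]
ft_force: [0.2, 0.7, -1.2]
grip_width: 0.0553
grip_force: 20.0
```

{"fn": "carry_out", "kwargs": {"moves": [{"rx": 0, "ry": 0, "rz": 0, "tx": 0, "ty": 0, "tz": -0.025, "grip": 1}, {"rx": 0, "ry": 0, "rz": 0, "tx": 0, "ty": 0, "tz": -0.012, "grip": 1}, {"rx": 0, "ry": 0, "rz": 0, "tx": 0, "ty": 0, "tz": 0, "grip": 1}, {"rx": 0, "ry": 0, "rz": 0, "tx": 0, "ty": 0, "tz": 0, "grip": -0.5}, {"rx": 0, "ry": 0, "rz": 0, "tx": 0, "ty": 0, "tz": 0, "grip": -0.5}, {"rx": 0, "ry": 0, "rz": 0, "tx": 0, "ty": 0, "tz": 0, "grip": -0.5}, {"rx": 0, "ry": 0, "rz": 0, "tx": 0, "ty": 0, "tz": 0.05, "grip": -0.5}, {"rx": 0, "ry": 0, "rz": 0, "tx": 0, "ty": 0, "tz": 0.05, "grip": -0.5}, {"rx": 0, "ry": 0, "rz": 0, "tx": 0, "ty": 0, "tz": 0.04, "grip": -0.5}, {"rx": 0, "ry": 0, "rz": 0, "tx": 0.05, "ty": -0.03, "tz": 0.03, "grip": -0.5}, {"rx": 0, "ry": 0, "rz": 0, "tx": 0.05, "ty": -0.03, "tz": 0, "grip": -0.5}, {"rx": 0, "ry": 0, "rz": 0, "tx": 0.05, "ty": -0.03, "tz": 0, "grip": -0.5}]}}

```text
t: 59.48
position: [0.578, 0.1226, 0.1744]
orientation: [3.078, 0.624, 0.003]
ft_force: [-0.3, 0.9, 0.7]
grip_width: 0.0688
grip_force: 0.0
```

{"fn": "carry_out", "kwargs": {"moves": [{"rx": 0, "ry": 0, "rz": 0, "tx": 0.02, "ty": -0.05, "tz": 0, "grip": -0.5}, {"rx": 0, "ry": 0, "rz": 0, "tx": 0.02, "ty": -0.05, "tz": 0, "grip": -0.5}, {"rx": 0, "ry": 0, "rz": 0, "tx": 0, "ty": -0.05, "tz": 0, "grip": -0.5}, {"rx": 0, "ry": 0, "rz": 0, "tx": 0, "ty": -0.05, "tz": 0, "grip": -0.5}, {"rx": 0, "ry": 0, "rz": 0, "tx": 0, "ty": 0, "tz": 0, "grip": -0.5}]}}

```text
t: 60.1
position: [0.6156, -0.0833, 0.1725]
orientation: [3.079, 0.609, -0.003]
ft_force: [0.3, -0.1, -0.4]
grip_width: 0.0689
grip_force: 0.0
```

```bash
python3 k.py; python3 - <<'E'
from h import *
s=snap('side','s11'); t=snap('top','t11')
z=cv2.imread('pics/top0.png')[:,:,::-1]
for k in('red','blue'): print(k,frame(t,k,.014),'side',pin(s,'side','slide_'+k,.002),'top',pin(t,'top','slide_'+k,.002))
print(pin(s,'side','carton',.005),pin(s,'side','tape_1',0),pin(s,'side','dust_brush',0),pin(t,'top','tape_1',0),pin(t,'top','slide_yellow',.002))
# slide top by inner glass window (low saturation) inside each coloured blob, now vs at the start
for nm,im in(('start',z),('now',t['image'])):
  hsv=cv2.cvtColor(np.ascontiguousarray(im),cv2.COLOR_RGB2HSV)
  for k,(x,y) in dict(red=(236,255),blue=(187,254)).items():
    sub=hsv[y-26:y+27,x-22:x+23]; c=sub[:,:,1]>110
    n,l,st,ce=cv2.connectedComponentsWithStats((~c).astype(np.uint8),connectivity=4)
    inner=[i for i in range(1,n) if st[i][0]>0 and st[i][1]>0 and st[i][0]+st[i][2]<45 and st[i][1]+st[i][3]<53 and st[i][4]>25]
    print(nm,k,[(st[i][4].item(),(ce[i]+[x-22,y-26]).round(1).tolist(),ray(t,ce[i]+[x-22,y-26],.014)[:2].round(4).tolist()) for i in inner])
E
```

```text
[ 0.6156 -0.0833  0.1725] closing -1.18 q7 -1.42
top clip_toe [0.5346, -0.3872] 0.5 r 0.0897 q 1.891
side clip_knob [0.4563, -0.3569] 0.71 r 0.056 q 0.745
side clip_knob [0.5362, -0.4911] 0.3 r 0.1869 q 1.605
side clip_toe [0.4305, 0.0103] 0.51 r 0.326 q -1.622
side clip_toe [0.4374, -0.3759] 0.4 r 0.0825 q 0.685
red [([426.5, 76.0], [117.2, 68.6], 0.278, [236.0, 255.0])] side [([0.4245, 0.0772], 0.69, [234.0, 221.0])] top [([0.4287, 0.0771], 0.8, [236.0, 254.0])]
blue [([429.1, 209.4], [117.2, 68.5], 0.4, [187.0, 254.0])] side [([0.425, 0.2325], 0.73, [236.0, 198.0])] top [([0.4298, 0.2116], 0.7, [187.0, 253.0])]
[([0.4743, -0.2445], 0.74, [248.0, 283.0]), ([0.669, -0.2194], 0.71, [325.0, 274.0])] [([0.4223, -0.0765], 0.56, [230.0, 248.0]), ([0.3984, 0.3359], 0.36, [229.0, 186.0])] [([0.5765, 0.1524], 0.61, [282.0, 208.0]), ([0.4211, 0.1139], 0.33, [233.0, 215.0])] [([0.417, 0.2032], 0.62, [190.0, 258.0]), ([0.4244, -0.0655], 0.57, [289.0, 257.0])] []
start red [(273, [234.1, 252.7], [0.4321, 0.0816]), (49, [238.4, 268.2], [0.391, 0.0688])]
start blue [(368, [185.3, 254.6], [0.4255, 0.2128])]
now red [(273, [236.1, 255.7], [0.4243, 0.0759]), (51, [240.2, 271.3], [0.3829, 0.0639])]
now blue [(306, [185.0, 252.5], [0.431, 0.2138]), (60, [190.5, 268.1], [0.3897, 0.1967])]
```

```bash
python3 -c "
from plant import manip
print(manip.close_job())"
```

```text
the job is handed in; nothing more can be done
None
```

The job is handed in; no verdict came back. My last checks put the carton on the coaster, red and blue clamped for over 2 s each and back on their pads, the clip clear at about 0.7 rad, and the tape and brush unmoved; the yellow slide was absent.

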